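# Make up the egg and pancake station kits

### The job

Make up the two station kits, one thing to a bay, each standing upright and flat on the floor of its bay. Egg kit, in the caddy with three bays: the small pastry ring in the wide bay, the salt shaker in the middle bay beside it and the pepper jar in the end bay. Pancake kit, in the caddy with two bays: the large pastry ring in the wide bay and the syrup jar in the narrow one; leave the kitchen timer and the roll of tape where they are.

Things in the scene. Friction and masses are not known exactly. Their poses are not given: they have to be found in the camera images.
- egg_caddy: white plastic open caddy with three bays in a row, 232 mm long in y, 94 mm in x, 18 mm high, loose, 0.8 kg; floor and walls 4 mm thick. Origin: centre of the underside; y along the row of bays (within 0.25 rad of world y), z up. Bays 86 mm in x inside, centred at x = 0; from +y, the robot's left: wide bay 88 mm in y, centre y = +68 mm; middle bay 64 mm, centre y = -12 mm; end bay 64 mm, centre y = -80 mm.
- pancake_caddy: white plastic open caddy with two bays in a row, 164 mm long in y, 94 mm in x, 18 mm high, loose, 0.8 kg; floor and walls 4 mm thick. Origin: centre of the underside; y along the row of bays (within 0.25 rad of world y), z up. Bays 86 mm in x inside, centred at x = 0; from +y, the robot's left: wide bay 88 mm in y, centre y = +34 mm; narrow bay 64 mm, centre y = -46 mm.
- large_ring: the larger of two plain bare-metal pastry rings standing on the table: round, 65 mm across, 42 mm high, 0.05 kg, can be gripped across its outside. Origin: centre of the underside, z up.
- small_ring: the smaller of two plain bare-metal pastry rings standing on the table: round, 53 mm across, 42 mm high, 0.05 kg, can be gripped across its outside. Origin: centre of the underside, z up.
- salt: salt shaker, standing: clear round body 44 mm across up to 74 mm, grey domed top 34 mm across, 90 mm high in all, about 0.1 kg. Origin: centre of the underside, z up.
- pepper: spice jar of pepper, standing: clear body 45 mm across with a picture label and a yellow screw cap 44 mm across, 100 mm high, about 0.11 kg. Origin: centre of the underside, z up.
- syrup: small jar of amber syrup with a pink cap, standing: rectangular body 37 mm in its x, 46 mm in its y, solid up to 66 mm (grip it on the body below that), 74 mm high with the cap, about 0.11 kg; yaw up to 0.5 either way. Origin: centre of the underside, z up.
- timer: red and white wind-up kitchen timer, round, 65 mm across, 46 mm high: not part of a kit, stays where it is. Origin: centre of the underside.
- tape: roll of dark tape lying flat, 53 mm across, 19 mm high: not part of a kit, stays where it is. Origin: centre of the underside.
Not all that is in view belongs to the job. What is shaped like the small_ring but green or turquoise is not meant. What is shaped like the pepper but red is not meant.

How it is judged:
By the outcome, as a careful person would: the job done as asked, in the order asked, and still so for the second after the job is handed in, with the robot touching nothing.
It also fails if it takes over 120 s, if anything falls off the work surface, if the arm or the gripper's body presses on something with over 40 N, if the wrist force passes 120 N, or if a joint passes its speed limit or range.

### The arm

A 7-joint arm with a two-finger parallel gripper is mounted at the origin on a cart in front of the work surface, level with it; the furniture and walls round the work are solid. World frame = base frame: x ahead of the robot, y to its left, z up, the work surface at z = 0. Lengths are in m, angles in rad, forces in N, time in s.
With the tool pointing down it reaches from about 0.4 to 0.9 m from the base axis. Payload 5.5 kg.
Tool frame: the origin (TCP) lies on the centre line of the jaws, within the pads' length; the fingertips stand tip_reach ahead of it and the grasp point (between the pads) lies 5 mm behind it (tip_reach is the distance from the TCP to the fingertips, in m); x points along the fingers, y is the direction in which the jaws open and shut, and the axes are right-handed (so a half turn about x gives the same grasp; the last joint's range is limited). The gripper opens to 85 mm and grips with 20 to 120 N. Pads are 22 mm wide; open, the fingers measure 114 mm over their backs; the gripper's body (76 mm by 85 mm) begins 54 mm behind the grasp point. The pads swing forward as they close: fully open they stand 13 mm farther back than shut.
Start: joints at [1.432, 0.501, -0.427, 1.55, 0.221, 1.138, -0.21], TCP at [0.254, -0.598, 0.245] pointing down, gripper open.
Joint ranges: [-2.88, 2.88], [-0.31, 2.03], [-1.54, 1.56], [0.2, 2.42], [-1.41, 4.55], [0.19, 2.02], [-2.57, 2.57]. Speed limits (rad/s): [2.57, 2.57, 3.14, 3.14, 3.14, 3.14, 3.14].

### API

Orientations are given as a unit quaternion [w, x, y, z].
In Python, from rig import get_state, grab_frame, camera_info, sign_off, find_in, landmark_of, tip_reach gives the robot as it stands. The module is installed in compiled form; this text tells all that it offers.
- The arm moves only by the tool carry_out, never from a script. Its argument "moves" is a list of rows, each an object of numbers: "dx", "dy", "dz": the shift along the tool's x, y, z in cm; "wx", "wy", "wz": the turn, a rotation vector about the tool's x, y, z in rad. A call has 1 to 12 rows; each row shifts and turns the pose as measured when the row begins, along the tool's axes as they then stand; what a row does not reach is not made up. A row lasts 1/10 s, in which the tool goes at most 50 mm and 8.59 degrees, less where a joint would pass 70% of its speed; a pose out of reach is approached as far as the arm can. A call is refused whole if a number of a shift passes 5 or a number of a turn 0.15, either way. A call with a gripper value outside its range is refused whole. "fingers" is the finger opening in cm, from 0 to 8.54, set as the call begins (left out, the last holds). The fingers move at their own pace and stop on an object; "squeeze" is the grip in N (left out, the last holds). Time passes only in rows, so rows that do not move let the fingers close. It gives the time, the measured TCP pose, the force and the opening at its end, in the units of the state.
- get_state(): the state, without advancing time (a new reading comes with each control period).
- grab_frame(name): name is "side" or "top" or "wrist"; returns the picture (384x512x3 uint8, red, green, blue); there is no depth.
- camera_info(name): a dict with "camera_matrix" (3x3 intrinsics, pixels), "world_to_cam" (4x4, takes a point from world to camera coordinates). Camera axes: x right, y up, looking along -z (the intrinsics and any distortion apply to the point x, -y, -z); pixel columns grow to the right and rows downward; lengths in m; the calibration is good to about 2 mm. A picture is of the moment at which its call begins: read the wrist's pose just before it. camera_info takes no time and is no camera call; for the wrist camera it gives the pose at the moment of the call.
- sign_off(): hands the job in, once; it reports no verdict.
Trained networks look in the newest picture that a camera, given by its name, has taken for a name from the list of things; names that differ only in an ending like _2 or _b are one class to them, and where a whole thing is asked for, a point or a joint stands for the part that bears it (a point fixed in the world has none). Each returns a list of dicts, best first, with "score" (0 to 1); they miss things now and then, are a little off and sometimes report something else, mostly with a low value. They report only what shows in the picture. A call takes as long as a camera call. They do not tell look-alikes from the thing itself.
- find_in(label, camera): "rect" ([left, top, width, height] as shares, 0 to 1, of the picture: columns of its width, rows of its height, round what is visible of it).
- landmark_of(label, camera): "location" ([column, row] as shares, 0 to 1, of the picture: columns of its width, rows of its height: a listed point, or the origin of a listed thing).
The state is a dict: "time": time; "joint_positions": joint angles; "joint_vel": joint speeds; "tau": joint torques, N m; "ee_pos": TCP position; "ee_rot": TCP orientation; "wrist_force": force on the tool from outside, world axes, zero at the start; "ft_torque": the same for the moment, N m; "opening": finger opening in m.
Only numpy, scipy, OpenCV 4.12 (cv2) and the standard library are available. Lean on these libraries where they do the work, as an engineer would, in place of code of your own. Each camera call takes 0.05 s, during which the arm holds its last target.

## Working session

There is one attempt and no reset: what is moved stays moved. The work goes in short steps, Python scripts to look and compute and a tool call to move; the robot and the scene stay as the last step left them, time stands still between calls to the robot, and variables do not carry over. Pictures are saved under pics/ and viewed, and the job is handed in when it is done.

Besides the shell and the picture viewer there is one more tool, called as name(argument=value, ...), one argument or row to a line, values as JSON. carry_out: Moves the arm, as the interface text tells. Its arguments: {"type":"object","properties":{"moves":{"type":"array","items":{"type":"object","properties":{"dx":{"type":"number"},"dy":{"type":"number"},"dz":{"type":"number"},"wx":{"type":"number"},"wy":{"type":"number"},"wz":{"type":"number"}}}},"fingers":{"type":"number"},"squeeze":{"type":"number"}},"required":["moves"]}

```bash
mkdir -p pics; ls
python3 - <<'E'
from rig import *
import cv2,numpy as np
s=get_state();print({k:np.round(v,3) for k,v in s.items()});
print(tip_reach if not callable(tip_reach) else tip_reach())
for n in("top","side","wrist"):
    c=camera_info(n);print(n,{k:(np.round(v,3).tolist() if not isinstance(v,str) else v) for k,v in c.items()})
    f=grab_frame(n);cv2.imwrite(f"pics/a_{n}.png",f[:,:,::-1])
E
```

```text
pics
{'time': np.float64(0.0), 'joint_positions': array([ 1.432,  0.502, -0.427,  1.551,  0.221,  1.138, -0.21 ]), 'joint_vel': array([-0.   ,  0.   , -0.   , -0.001,  0.001,  0.   ,  0.   ]), 'tau': array([-0.0000e+00, -5.6953e+01, -5.8160e+00, -2.8095e+01,  1.1000e-02,
        1.2000e-02, -0.0000e+00]), 'ee_pos': array([ 0.254, -0.598,  0.244]), 'ee_rot': array([-0.14 , -0.693, -0.142,  0.693]), 'wrist_force': array([-0.212, -0.47 ,  0.254]), 'ft_torque': array([-0.011,  0.023, -0.019]), 'opening': np.float64(0.085)}
0.014
top {'camera_matrix': [[483.563, 0.0, 257.567], [0.0, 483.563, 200.481], [0.0, 0.0, 1.0]], 'world_to_cam': [[-0.012, -1.0, 0.018, 0.004], [0.995, -0.01, 0.104, -0.443], [-0.103, 0.019, 0.994, -1.314], [0.0, 0.0, 0.0, 1.0]]}
side {'camera_matrix': [[380.555, 0.0, 254.546], [0.0, 380.555, 189.33], [0.0, 0.0, 1.0]], 'world_to_cam': [[0.874, -0.486, 0.003, -0.404], [0.229, 0.419, 0.879, -0.137], [-0.429, -0.767, 0.477, -1.076], [0.0, 0.0, 0.0, 1.0]]}
wrist {'camera_matrix': [[271.263, 0.0, 255.535], [0.0, 271.263, 189.066], [0.0, 0.0, 1.0]], 'world_to_cam': [[0.393, -0.92, -0.002, -0.649], [0.875, 0.375, -0.305, 0.041], [0.281, 0.119, 0.952, -0.379], [0.0, 0.0, 0.0, 1.0]]}
```

View pics/a_top.png

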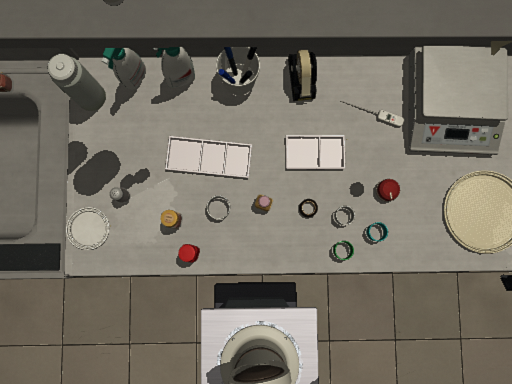

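View pics/a_side.png

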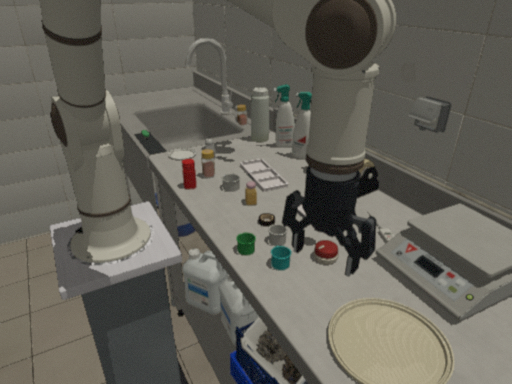

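View pics/a_wrist.png

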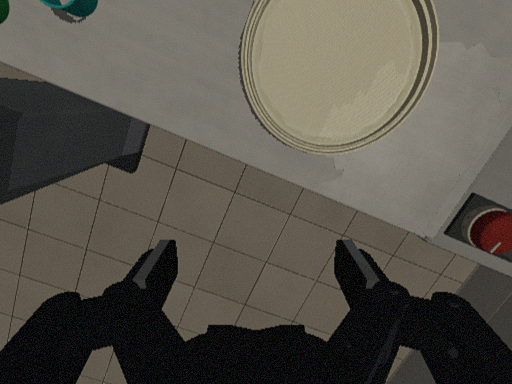

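Run:
```python
from rig import *
import numpy as np
for cam in("top","side"):
  for l in "egg_caddy pancake_caddy large_ring small_ring salt pepper syrup timer tape".split():
    for fn in (find_in,landmark_of):
        r=fn(l,cam)
        out=[]
        for d in r[:4]:
            v=np.array(d.get("rect",d.get("location")))
            v=v*np.array([512,384,512,384])[:len(v)]
            out.append((round(d["score"],2),np.round(v,1).tolist()))
        print(cam,l,fn.__name__,out)
print(get_state()["time"])
```

```text
top egg_caddy call [(0.71, [166.8, 134.5, 86.1, 47.2])]
top egg_caddy call [(0.68, [211.2, 159.0])]
top pancake_caddy call [(0.77, [285.0, 134.0, 57.8, 36.3])]
top pancake_caddy call [(0.56, [316.0, 152.9])]
top large_ring call [(0.38, [105.9, 186.0, 26.7, 15.1])]
top large_ring call [(0.66, [216.1, 207.1])]
top small_ring call [(0.62, [364.7, 223.0, 24.2, 15.6]), (0.57, [334.1, 243.1, 22.0, 16.6])]
top small_ring call [(0.6, [172.7, 221.5]), (0.53, [344.4, 249.3]), (0.45, [375.3, 233.5]), (0.44, [341.3, 216.1])]
top salt call [(0.79, [106.3, 187.6, 24.1, 16.3]), (0.26, [302.0, 200.1, 19.7, 17.4])]
top salt call [(0.63, [120.1, 198.4])]
top pepper call [(0.89, [179.5, 245.2, 19.0, 17.5]), (0.59, [160.0, 209.8, 24.0, 18.3])]
top pepper call [(0.87, [191.0, 252.7]), (0.54, [171.5, 221.9])]
top syrup call [(0.73, [255.4, 193.9, 18.2, 14.5]), (0.22, [109.5, 190.5, 21.1, 11.7])]
top syrup call [(0.67, [265.7, 205.4])]
top timer call [(0.95, [374.1, 176.7, 26.8, 20.8])]
top timer call [(0.68, [313.1, 151.5]), (0.63, [387.4, 188.2])]
top tape call [(0.64, [299.8, 201.2, 19.7, 17.2])]
top ta
[... 447 characters left out ...]
269.3, 226.0, 19.0, 18.5]), (0.84, [236.7, 233.9, 15.8, 24.4]), (0.8, [271.8, 243.4, 22.4, 24.6])]
side small_ring call [(0.77, [275.0, 244.3]), (0.56, [245.2, 250.1])]
side salt call []
side salt call [(0.43, [211.5, 159.4])]
side pepper call [(0.88, [202.0, 147.5, 15.2, 30.4]), (0.81, [180.7, 156.8, 17.4, 27.5])]
side pepper call [(0.74, [210.3, 173.7]), (0.18, [310.6, 215.1])]
side syrup call [(0.84, [246.6, 181.8, 9.9, 26.8])]
side syrup call [(0.8, [251.0, 203.0])]
side timer call [(0.88, [312.3, 240.6, 26.6, 25.0])]
side timer call [(0.61, [324.3, 257.8])]
side tape call [(0.5, [260.4, 212.4, 18.1, 14.3]), (0.48, [221.3, 175.1, 16.6, 19.8])]
side tape call [(0.52, [266.5, 222.2])]
1.95
```

The top view shows the egg caddy near (210,158), the pancake caddy near (315,152), salt (117,194), pepper (170,218) and the red look-alike (188,253). The large ring is at (217,208), syrup at (263,203), tape at (308,208), the small bare ring at (343,216) and the timer at (388,189). I'll enlarge it for precise fits.

Run:
```python
import cv2
f=cv2.imread("pics/a_top.png")
cv2.imwrite("pics/z1.png",cv2.resize(f[125:270,90:270],None,fx=4.4,fy=4.1,interpolation=cv2.INTER_CUBIC)[:594])
cv2.imwrite("pics/z2.png",cv2.resize(f[125:265,240:415],None,fx=4.4,fy=4.2,interpolation=cv2.INTER_CUBIC)[:594])
```

```text
(no output)
```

View pics/z1.png

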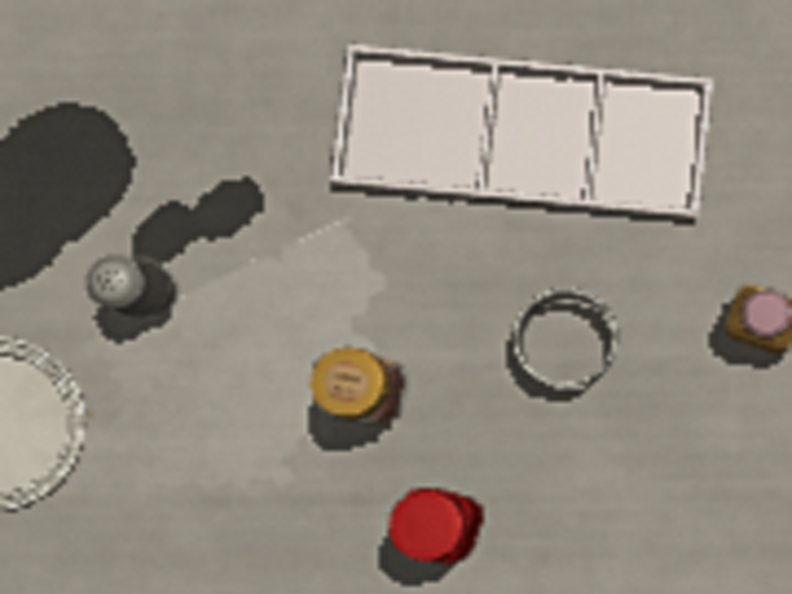

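View pics/z2.png

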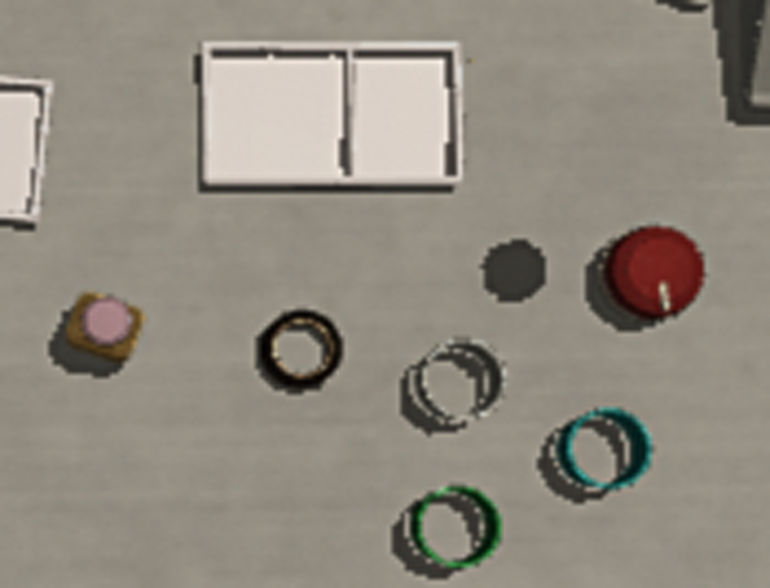

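```bash
cat > h.py <<'E'
import numpy as np, cv2
from rig import *
from scipy.spatial.transform import Rotation as Ro
def p2w(cam,px,z,ci=None):
    ci=ci or camera_info(cam);K=np.array(ci["camera_matrix"]);T=np.array(ci["world_to_cam"])
    d=np.linalg.inv(K)@np.array([px[0],px[1],1.]);d=np.array([d[0],-d[1],-d[2]])
    R=T[:3,:3];c=-R.T@T[:3,3];d=R.T@d
    return c+d*(z-c[2])/d[2]
def w2p(cam,P,ci=None):
    ci=ci or camera_info(cam);K=np.array(ci["camera_matrix"]);T=np.array(ci["world_to_cam"])
    q=T[:3,:3]@np.array(P)+T[:3,3];q=K@np.array([q[0],-q[1],-q[2]]);return q[:2]/q[2]
def tool():
    s=get_state();w,x,y,z=s["ee_rot"];R=Ro.from_quat([x,y,z,w]).as_matrix();return np.array(s["ee_pos"]),R,s
def go(target,yaw=None):
    """print tool-frame shift (cm) to target and turn (about tool axes) to point down with tool y at angle yaw from world x"""
    p,R,s=tool()
    print("t",round(s["time"],2),"pos",np.round(p,4),"F",np.round(s["wrist_force"],1),"open",round(s["opening"],4))
    print("tooly",np.round(R[:,1],3),"toolx",np.round(R[:,0],3))
    if yaw is not None:
        best=None
        for k in(0,np.pi):
            yv=np.array([np.cos(yaw+k),np.sin(yaw+k),0]);xv=np.array([0,0,-1.]);zv=np.cross(xv,yv)
            Rt=np.stack([xv,yv,zv],1);w=(Ro.from_matrix(R.T@Rt)).as_rotvec()
            if best is None or np.linalg.norm(w)<np.linalg.norm(best):best=w
        print("turn",np.round(best,3))
    if target is not None:
        d=np.array(target)-p;print("world d cm",np.round(d*100,2),"tool d cm",np.round(R.T@d*100,2))
def snap(cam,name,crop=None,f=1):
    im=grab_frame(cam)
    o=im[:,:,::-1].copy()
    if crop is not None:o=o[crop[1]:crop[3],crop[0]:crop[2]]
    cv2.imwrite(f"pics/{name}.png",cv2.resize(o,None,fx=f,fy=f,interpolation=cv2.INTER_CUBIC) if f!=1 else o);return im
E
python3 - <<'E'
from h import *
z1=lambda u,v:((u+.5)/4.4-.5+90,(v+.5)/4.1-.5+125)
z2=lambda u,v:((u+.5)/4.4-.5+240,(v+.5)/4.2-.5+125)
ci=camera_info("top")
for n,p,z in [("salt",z1(116,281),.082),("pepper",z1(347,382),.1),("large",z1(563,340),.042),("syrupcap",z2(107,321),.074),("small",z2(459,381),.042),("tape",z2(299,350),.019),("timer",z2(655,273),.04),("green",z2(455,526),.042)]:
    print(n,np.round(p,1),np.round(p2w("top",p,z,ci),4))
# caddies, rim outer corners
for n,P in [("egg",[z1(349,45),z1(712,80),z1(697,216),z1(331,182)]),("pan",[z2(202,42),z2(461,42),z2(458,187),z2(201,187)])]:
    W=np.array([p2w("top",p,.018,ci)[:2] for p in P]);print(n,np.round(W,4).tolist(),W.mean(0))
    e=(W[0]-W[1]+W[3]-W[2])/2;print("len",np.linalg.norm(e),"wid",np.linalg.norm((W[0]+W[1]-W[2]-W[3])/2),"yaw",np.arctan2(-e[0],e[1]))
go(None,0)
E
```

```text
salt [116.  193.2] [0.4599 0.3725 0.082 ]
pepper [168.5 217.8] [0.3922 0.2313 0.1   ]
large [217.6 207.5] [0.4227 0.1081 0.042 ]
syrupcap [263.9 201. ] [ 0.4359 -0.0171  0.074 ]
small [343.9 215.3] [ 0.3979 -0.2358  0.042 ]
tape [307.6 208. ] [ 0.4211 -0.1397  0.019 ]
timer [388.5 189.6] [ 0.4676 -0.3612  0.04  ]
green [343.  249.9] [ 0.3044 -0.2304  0.042 ]
egg [[0.6289, 0.2452], [0.6027, 0.0141], [0.5087, 0.0246], [0.5341, 0.2559]] [0.56860056 0.13493796]
len 0.23267688073008147 wid 0.0950126096076179 yaw -0.11107033815676508
pan [[0.6293, -0.0823], [0.628, -0.2487], [0.5294, -0.2438], [0.5308, -0.0799]] [ 0.57937808 -0.16367336]
len 0.1651889082606669 wid 0.09863260405962875 yaw -0.00803613164734013
t 1.95 pos [ 0.2543 -0.5982  0.2453] F [-0.2  0.7 -0.6] open 0.0856
tooly [ 0.391 -0.92   0.   ] toolx [ 0.  0. -1.]
turn [-1.169 -0.    -0.   ]
```

carry_out(
  moves=[
    {"wx": -0.146},
    {"wx": -0.146},
    {"wx": -0.146},
    {"wx": -0.146},
    {"wx": -0.146},
    {"wx": -0.146},
    {"wx": -0.146},
    {"wx": -0.146},
  ],
  fingers=8,
  squeeze=30,
)

```text
schema error: expected keys dx, dy, dz, wx, wy, wz
```

Run:
```python
from h import *
go([.34,-.236,.2],0)
```

```text
t 1.95 pos [ 0.2543 -0.5982  0.2453] F [-0.2  0.7 -0.6] open 0.0856
tooly [ 0.391 -0.92   0.   ] toolx [ 0.  0. -1.]
turn [-1.169 -0.    -0.   ]
world d cm [ 8.57 36.22 -4.53] tool d cm [  4.53 -29.98 -22.06]
```

carry_out(
  moves=[
    {"dx": 0,"dy": 0,"dz": 0,"wx": -0.146,"wy": 0,"wz": 0},
    {"dx": 0,"dy": 0,"dz": 0,"wx": -0.146,"wy": 0,"wz": 0},
    {"dx": 0,"dy": 0,"dz": 0,"wx": -0.146,"wy": 0,"wz": 0},
    {"dx": 0,"dy": 0,"dz": 0,"wx": -0.146,"wy": 0,"wz": 0},
    {"dx": 0,"dy": 0,"dz": 0,"wx": -0.146,"wy": 0,"wz": 0},
    {"dx": 0,"dy": 0,"dz": 0,"wx": -0.146,"wy": 0,"wz": 0},
    {"dx": 0,"dy": 0,"dz": 0,"wx": -0.146,"wy": 0,"wz": 0},
    {"dx": 0,"dy": 0,"dz": 0,"wx": -0.146,"wy": 0,"wz": 0},
  ],
  fingers=8,
  squeeze=30,
)

```text
time: 2.75
ee_pos: [0.2542, -0.5984, 0.2457]
ee_rot: [0.508, 0.492, 0.508, -0.493]
wrist_force: [1.0, 0.8, 0.3]
opening: 0.0799
```

Run:
```python
from h import *
go([.398,-.236,.2],0)
```

```text
t 2.75 pos [ 0.2542 -0.5984  0.2457] F [1.  0.8 0.3] open 0.0799
tooly [ 1.     0.031 -0.001] toolx [-0.001 -0.001 -1.   ]
turn [0.031 0.001 0.001]
world d cm [14.38 36.24 -4.57] tool d cm [  4.52  15.5  -35.78]
```

carry_out(
  moves=[
    {"dx": 0.5,"dy": 1.9,"dz": -4.2,"wx": 0.03,"wy": 0,"wz": 0},
    {"dx": 0.5,"dy": 1.9,"dz": -4.2,"wx": 0,"wy": 0,"wz": 0},
    {"dx": 0.5,"dy": 1.9,"dz": -4.2,"wx": 0,"wy": 0,"wz": 0},
    {"dx": 0.5,"dy": 1.9,"dz": -4.2,"wx": 0,"wy": 0,"wz": 0},
    {"dx": 0.5,"dy": 1.9,"dz": -4.2,"wx": 0,"wy": 0,"wz": 0},
    {"dx": 0.5,"dy": 1.9,"dz": -4.2,"wx": 0,"wy": 0,"wz": 0},
    {"dx": 0.5,"dy": 1.9,"dz": -4.2,"wx": 0,"wy": 0,"wz": 0},
    {"dx": 0,"dy": 0,"dz": 0,"wx": 0,"wy": 0,"wz": 0},
  ],
)

```text
time: 3.55
ee_pos: [0.388, -0.2969, 0.2086]
ee_rot: [0.501, 0.5, 0.497, -0.501]
wrist_force: [-0.1, 0.2, 0.0]
opening: 0.0797
```

Run:
```python
from h import *
go([.398,-.236,.2],0)
snap("wrist","b_wrist"); print(w2p("wrist",[.398,-.236,.042]))
```

```text
t 3.55 pos [ 0.388  -0.2969  0.2086] F [-0.1  0.2  0. ] open 0.0797
tooly [ 1.    -0.002  0.003] toolx [ 0.003 -0.005 -1.   ]
turn [-0.002  0.005 -0.003]
world d cm [ 1.    6.09 -0.86] tool d cm [ 0.83  0.99 -6.1 ]
[265.88179671 114.92061714]
```

View pics/b_wrist.png

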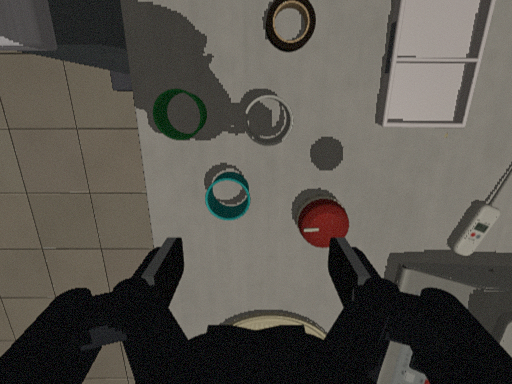

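The wrist view shows the bare small ring at about (267,117) where I predicted (266,115), so the position agrees to about 2 mm.

Run:
```python
from h import *
for p in [(267.5,117)]: print(p2w("wrist",p,.042))
im=cv2.imread("pics/b_wrist.png");cv2.imwrite("pics/b_z.png",cv2.resize(im[80:155,225:310],None,fx=7,fy=7,interpolation=cv2.INTER_CUBIC))
```

```text
[ 0.39972033 -0.2381171   0.042     ]
```

View pics/b_z.png

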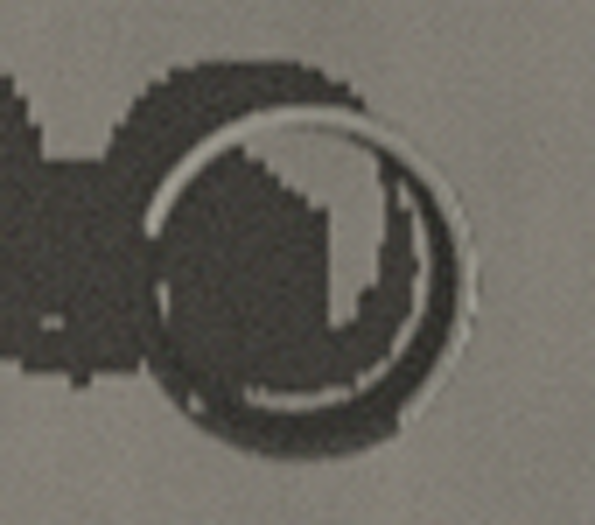

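Run:
```python
from h import *
import rig;print(tip_reach, rig.tip_reach)
go([.400,-.238,.030],0)
```

```text
0.014 0.014
t 3.6 pos [ 0.3868 -0.3002  0.2087] F [-0.5 -0.8  0.2] open 0.0802
tooly [ 1.    -0.005  0.002] toolx [ 0.002 -0.007 -1.   ]
turn [-0.005  0.007 -0.002]
world d cm [  1.32   6.22 -17.87] tool d cm [17.83  1.26 -6.35]
```

carry_out(
  moves=[
    {"dx": 2,"dy": 0.6,"dz": -3.2,"wx": 0,"wy": 0.007,"wz": 0},
    {"dx": 2,"dy": 0.6,"dz": -3.2,"wx": 0,"wy": 0,"wz": 0},
    {"dx": 3,"dy": 0,"dz": 0,"wx": 0,"wy": 0,"wz": 0},
    {"dx": 3,"dy": 0,"dz": 0,"wx": 0,"wy": 0,"wz": 0},
    {"dx": 2,"dy": 0,"dz": 0,"wx": 0,"wy": 0,"wz": 0},
    {"dx": 0,"dy": 0,"dz": 0,"wx": 0,"wy": 0,"wz": 0},
    {"dx": 0,"dy": 0,"dz": 0,"wx": 0,"wy": 0,"wz": 0},
  ],
)

```text
time: 4.3
ee_pos: [0.401, -0.2451, 0.0871]
ee_rot: [-0.5, -0.503, -0.492, 0.504]
wrist_force: [-0.5, -1.0, 0.9]
opening: 0.0798
```

Run:
```python
from h import *
go([.400,-.236,.030],0)
c=camera_info("wrist");snap("wrist","b2_wrist"); print(w2p("wrist",[.400,-.236,.042],c))
go(None)
```

```text
t 4.3 pos [ 0.401  -0.2451  0.0871] F [-0.5 -1.   0.9] open 0.0798
tooly [ 1.    -0.015  0.007] toolx [ 0.006 -0.009 -1.   ]
turn [-0.015  0.008 -0.006]
world d cm [-0.1   0.91 -5.71] tool d cm [ 5.7  -0.15 -0.96]
[253.81159573 207.36865124]
t 4.35 pos [ 0.4009 -0.2453  0.0873] F [-0.  -0.6  0.2] open 0.0799
tooly [ 1.    -0.016  0.007] toolx [ 0.006 -0.009 -1.   ]
```

View pics/b2_wrist.png

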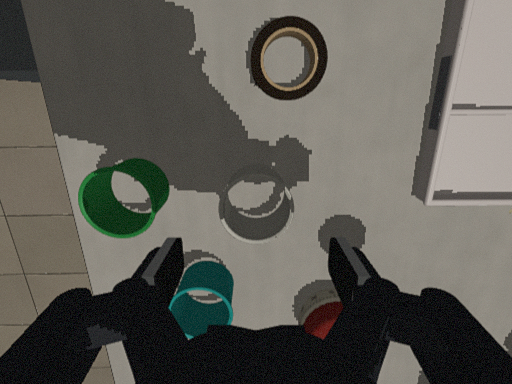

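carry_out(
  moves=[
    {"dx": 1,"dy": 0,"dz": -1,"wx": -0.015,"wy": 0.008,"wz": -0.006},
    {"dx": 2,"dy": 0,"dz": 0,"wx": 0,"wy": 0,"wz": 0},
    {"dx": 1.5,"dy": 0,"dz": 0,"wx": 0,"wy": 0,"wz": 0},
    {"dx": 1,"dy": 0,"dz": 0,"wx": 0,"wy": 0,"wz": 0},
    {"dx": 0,"dy": 0,"dz": 0,"wx": 0,"wy": 0,"wz": 0},
  ],
)

```text
time: 4.85
ee_pos: [0.4046, -0.2373, 0.0338]
ee_rot: [0.503, 0.501, 0.497, -0.5]
wrist_force: [-0.3, -0.2, 0.8]
opening: 0.0801
```

Run:
```python
from h import *
go([.400,-.236,.030],0)
```

```text
t 4.85 pos [ 0.4046 -0.2373  0.0338] F [-0.3 -0.2  0.8] open 0.0801
tooly [ 1.    -0.001  0.007] toolx [ 0.007 -0.006 -1.   ]
turn [-0.001  0.006 -0.007]
world d cm [-0.46  0.13 -0.38] tool d cm [ 0.38 -0.47 -0.14]
```

carry_out(
  moves=[
    {"dx": 0.35,"dy": -0.45,"dz": -0.1,"wx": 0,"wy": 0.006,"wz": -0.007},
    {"dx": 0,"dy": 0,"dz": 0,"wx": 0,"wy": 0,"wz": 0},
    {"dx": 0,"dy": 0,"dz": 0,"wx": 0,"wy": 0,"wz": 0},
  ],
)

```text
time: 5.15
ee_pos: [0.4008, -0.2364, 0.0313]
ee_rot: [0.5, 0.5, 0.5, -0.5]
wrist_force: [-1.6, -0.6, -0.1]
opening: 0.0801
```

carry_out(
  moves=[
    {"dx": 0,"dy": 0,"dz": 0,"wx": 0,"wy": 0,"wz": 0},
    {"dx": 0,"dy": 0,"dz": 0,"wx": 0,"wy": 0,"wz": 0},
    {"dx": 0,"dy": 0,"dz": 0,"wx": 0,"wy": 0,"wz": 0},
    {"dx": 0,"dy": 0,"dz": 0,"wx": 0,"wy": 0,"wz": 0},
    {"dx": 0,"dy": 0,"dz": 0,"wx": 0,"wy": 0,"wz": 0},
    {"dx": 0,"dy": 0,"dz": 0,"wx": 0,"wy": 0,"wz": 0},
  ],
  fingers=4.5,
  squeeze=25,
)

```text
time: 5.75
ee_pos: [0.4014, -0.2371, 0.0325]
ee_rot: [0.501, 0.501, 0.499, -0.5]
wrist_force: [-0.5, -0.5, -0.7]
opening: 0.0507
```

Run:
```python
from h import *
go([.400,-.236,.2],0)
```

```text
t 5.75 pos [ 0.4014 -0.2371  0.0325] F [-0.5 -0.5 -0.7] open 0.0507
tooly [ 1.    -0.001  0.003] toolx [ 0.003 -0.002 -1.   ]
turn [-0.001  0.002 -0.003]
world d cm [-0.14  0.11 16.75] tool d cm [-16.75  -0.09  -0.09]
```

Run:
```python
from h import *
snap("wrist","c_wrist");snap("side","c_side",(200,150,400,320),3.5)
go(None)
```

```text
t 5.85 pos [ 0.4013 -0.2371  0.0325] F [ 0.3  0.1 -0.2] open 0.0509
tooly [ 1.    -0.001  0.003] toolx [ 0.003 -0.002 -1.   ]
```

View pics/c_wrist.png

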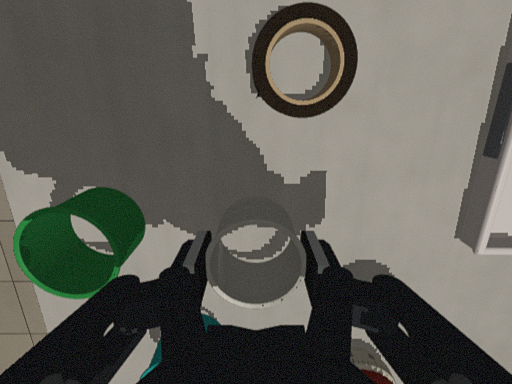

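View pics/c_side.png

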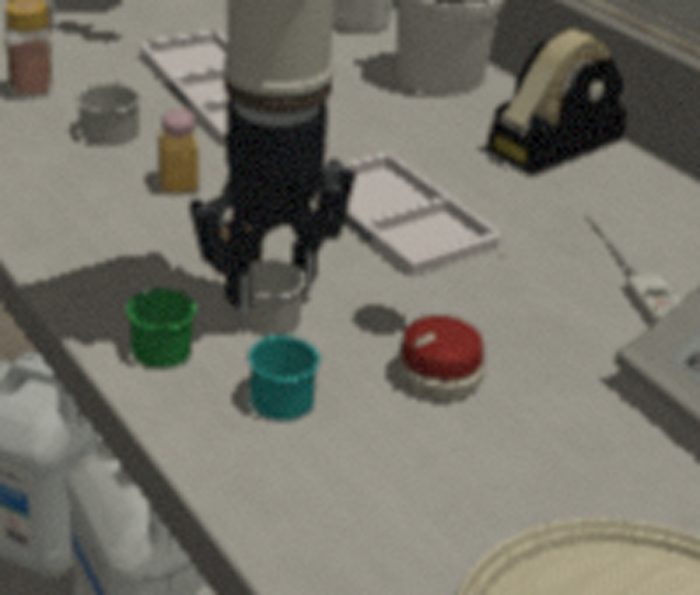

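carry_out(
  moves=[
    {"dx": -2,"dy": 0,"dz": 0,"wx": 0,"wy": 0,"wz": 0},
    {"dx": -4,"dy": 0,"dz": 0,"wx": 0,"wy": 0,"wz": 0},
    {"dx": -4,"dy": 0.5,"dz": -1,"wx": 0,"wy": 0,"wz": 0},
    {"dx": -2,"dy": 1.7,"dz": -3,"wx": 0.03,"wy": 0,"wz": 0},
    {"dx": 0,"dy": 1.9,"dz": -4,"wx": 0.03,"wy": 0,"wz": 0},
    {"dx": 0,"dy": 1.9,"dz": -4,"wx": 0.03,"wy": 0,"wz": 0},
    {"dx": 0,"dy": 1.9,"dz": -4,"wx": 0.02,"wy": 0,"wz": 0},
    {"dx": 0,"dy": 1.9,"dz": -4,"wx": 0,"wy": 0,"wz": 0},
    {"dx": 0,"dy": 1.9,"dz": -4,"wx": 0,"wy": 0,"wz": 0},
    {"dx": 0,"dy": 1.9,"dz": -4,"wx": 0,"wy": 0,"wz": 0},
    {"dx": 0,"dy": 0,"dz": 0,"wx": 0,"wy": 0,"wz": 0},
    {"dx": 0,"dy": 0,"dz": 0,"wx": 0,"wy": 0,"wz": 0},
  ],
)

```text
time: 7.05
ee_pos: [0.5639, 0.0405, 0.1565]
ee_rot: [0.468, 0.531, 0.468, -0.529]
wrist_force: [-0.1, -0.2, -1.4]
opening: 0.0507
```

Run:
```python
from h import *
go([.576,.2025,.14],-.111)
c=camera_info("wrist");snap("wrist","d_wrist")
ctr=np.array([.5686,.1349]);y=-.111;R=np.array([[np.cos(y),-np.sin(y)],[np.sin(y),np.cos(y)]])
for l in [(47,116),(47,-116),(-47,-116),(-47,116)]:
    print(np.round(w2p("wrist",[*(ctr+R@np.array(l)/1000),.018],c),1))
print("baycenter",w2p("wrist",[.576,.2025,.004],c))
```

```text
t 7.05 pos [0.5639 0.0405 0.1565] F [-0.1 -0.2 -1.4] open 0.0507
tooly [ 0.992 -0.123  0.003] toolx [ 0.003  0.002 -1.   ]
turn [-0.012 -0.002 -0.003]
world d cm [ 1.21 16.2  -1.65] tool d cm [  1.68  -0.8  -16.23]
[304.7 -74. ]
[294.8 201.8]
[205.3 202.8]
[185.6 -72.6]
baycenter [246.72070682   3.42307057]
```

View pics/d_wrist.png

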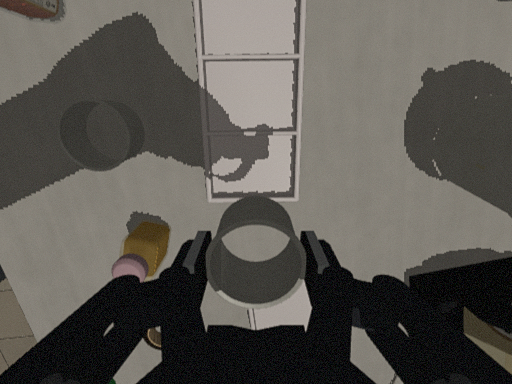

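carry_out(
  moves=[
    {"dx": 0.5,"dy": -0.1,"dz": -3.5,"wx": -0.01,"wy": 0,"wz": 0},
    {"dx": 0.5,"dy": -0.1,"dz": -3.5,"wx": 0,"wy": 0,"wz": 0},
    {"dx": 0.5,"dy": -0.1,"dz": -3.5,"wx": 0,"wy": 0,"wz": 0},
    {"dx": 0,"dy": -0.1,"dz": -3.5,"wx": 0,"wy": 0,"wz": 0},
    {"dx": 0,"dy": 0,"dz": 0,"wx": 0,"wy": 0,"wz": 0},
    {"dx": 0,"dy": 0,"dz": 0,"wx": 0,"wy": 0,"wz": 0},
  ],
)

```text
time: 7.7
ee_pos: [0.5763, 0.1714, 0.1394]
ee_rot: [-0.468, -0.53, -0.465, 0.532]
wrist_force: [1.0, -0.6, -0.5]
opening: 0.0511
```

Run:
```python
from h import *
go([.577,.2025,.08],-.111)
c=camera_info("wrist");snap("wrist","e_wrist")
ctr=np.array([.5686,.1349]);y=-.111;R=np.array([[np.cos(y),-np.sin(y)],[np.sin(y),np.cos(y)]])
for l in [(47,116),(43,112),(43,24),(-43,24),(-43,112),(-47,116)]:
    print(np.round(w2p("wrist",[*(ctr+R@np.array(l)/1000),.018],c),1))
```

```text
t 7.7 pos [0.5763 0.1714 0.1394] F [ 1.  -0.6 -0.5] open 0.0511
tooly [ 0.992 -0.129  0.001] toolx [ 0.    -0.004 -1.   ]
turn [-0.019  0.004 -0.001]
world d cm [ 0.07  3.11 -5.94] tool d cm [ 5.93 -0.33 -3.12]
[303.8  99.7]
[299.1 104.6]
[296.1 198.7]
[208.3 200.2]
[201.2 106.3]
[196.3 101.6]
```

View pics/e_wrist.png

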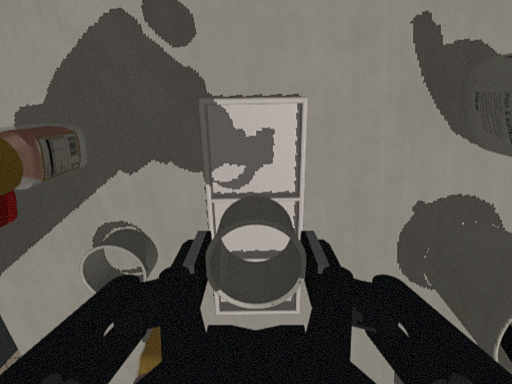

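carry_out(
  moves=[
    {"dx": 0.5,"dy": -0.1,"dz": -1.8,"wx": -0.019,"wy": 0.004,"wz": 0},
    {"dx": 0.5,"dy": -0.1,"dz": -1.6,"wx": 0,"wy": 0,"wz": 0},
    {"dx": 3,"dy": 0,"dz": 0,"wx": 0,"wy": 0,"wz": 0},
    {"dx": 1,"dy": 0,"dz": 0,"wx": 0,"wy": 0,"wz": 0},
    {"dx": 0,"dy": 0,"dz": 0,"wx": 0,"wy": 0,"wz": 0},
    {"dx": 0,"dy": 0,"dz": 0,"wx": 0,"wy": 0,"wz": 0},
  ],
)

```text
time: 8.35
ee_pos: [0.58, 0.2054, 0.0879]
ee_rot: [0.471, 0.529, 0.47, -0.527]
wrist_force: [-0.5, 0.8, 0.0]
opening: 0.0503
```

Run:
```python
from h import *
go([.5775,.2035,.038],-.111)
c=camera_info("wrist");snap("wrist","f_wrist")
```

```text
t 8.35 pos [0.58   0.2054 0.0879] F [-0.5  0.8  0. ] open 0.0503
tooly [ 0.993 -0.116  0.002] toolx [ 0.002  0.    -1.   ]
turn [-0.005 -0.    -0.002]
world d cm [-0.25 -0.19 -4.99] tool d cm [ 4.99 -0.24  0.22]
```

View pics/f_wrist.png

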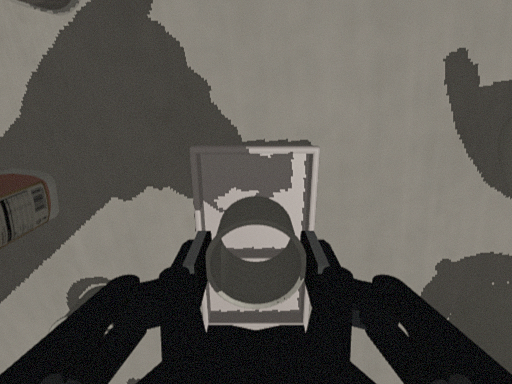

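carry_out(
  moves=[
    {"dx": 2.2,"dy": -0.1,"dz": 0.1,"wx": -0.005,"wy": 0,"wz": -0.002},
    {"dx": 1.5,"dy": 0,"dz": 0,"wx": 0,"wy": 0,"wz": 0},
    {"dx": 1,"dy": 0,"dz": 0,"wx": 0,"wy": 0,"wz": 0},
    {"dx": 0,"dy": 0,"dz": 0,"wx": 0,"wy": 0,"wz": 0},
    {"dx": 0,"dy": 0,"dz": 0,"wx": 0,"wy": 0,"wz": 0},
  ],
)

```text
time: 8.9
ee_pos: [0.5825, 0.2054, 0.0434]
ee_rot: [0.472, 0.53, 0.47, -0.525]
wrist_force: [-0.7, 0.0, -0.8]
opening: 0.0508
```

Run:
```python
from h import *
go([.5785,.2035,.0365],-.111)
```

```text
t 8.9 pos [0.5825 0.2054 0.0434] F [-0.7  0.  -0.8] open 0.0508
tooly [ 0.994 -0.112  0.007] toolx [ 0.007  0.002 -1.   ]
turn [-0.002 -0.003 -0.007]
world d cm [-0.4  -0.19 -0.69] tool d cm [ 0.69 -0.38  0.24]
```

carry_out(
  moves=[
    {"dx": 0.3,"dy": -0.35,"dz": 0.2,"wx": 0,"wy": -0.003,"wz": -0.007},
    {"dx": 0.3,"dy": 0,"dz": 0,"wx": 0,"wy": 0,"wz": 0},
    {"dx": 0,"dy": 0,"dz": 0,"wx": 0,"wy": 0,"wz": 0},
    {"dx": 0,"dy": 0,"dz": 0,"wx": 0,"wy": 0,"wz": 0},
  ],
)

```text
time: 9.3
ee_pos: [0.5796, 0.2042, 0.0388]
ee_rot: [0.471, 0.528, 0.471, -0.527]
wrist_force: [-0.2, 1.5, -0.2]
opening: 0.0512
```

Run:
```python
from h import *
go([.579,.2035,.0365],-.111)
```

```text
t 9.3 pos [0.5796 0.2042 0.0388] F [-0.2  1.5 -0.2] open 0.0512
tooly [ 0.994 -0.113  0.002] toolx [ 0.002  0.001 -1.   ]
turn [-0.002 -0.001 -0.002]
world d cm [-0.06 -0.07 -0.23] tool d cm [ 0.23 -0.05  0.07]
```

Down 2 mm more, then release by a limited amount and rise.

carry_out(
  moves=[
    {"dx": 0.25,"dy": 0,"dz": 0,"wx": 0,"wy": 0,"wz": 0},
    {"dx": 0,"dy": 0,"dz": 0,"wx": 0,"wy": 0,"wz": 0},
    {"dx": 0,"dy": 0,"dz": 0,"wx": 0,"wy": 0,"wz": 0},
  ],
)

```text
time: 9.6
ee_pos: [0.5801, 0.2045, 0.0367]
ee_rot: [0.471, 0.528, 0.471, -0.526]
wrist_force: [-0.0, -0.4, -0.6]
opening: 0.0505
```

carry_out(
  moves=[
    {"dx": 0,"dy": 0,"dz": 0,"wx": 0,"wy": 0,"wz": 0},
    {"dx": 0,"dy": 0,"dz": 0,"wx": 0,"wy": 0,"wz": 0},
    {"dx": 0,"dy": 0,"dz": 0,"wx": 0,"wy": 0,"wz": 0},
    {"dx": -1,"dy": 0,"dz": 0,"wx": 0,"wy": 0,"wz": 0},
    {"dx": -2,"dy": 0,"dz": 0,"wx": 0,"wy": 0,"wz": 0},
    {"dx": -3,"dy": 0,"dz": 0,"wx": 0,"wy": 0,"wz": 0},
    {"dx": -4,"dy": 0,"dz": 0,"wx": 0,"wy": 0,"wz": 0},
    {"dx": -4,"dy": 0,"dz": 0,"wx": 0,"wy": 0,"wz": 0},
    {"dx": -2,"dy": 0,"dz": 0,"wx": 0,"wy": 0,"wz": 0},
    {"dx": 0,"dy": 0,"dz": 0,"wx": 0,"wy": 0,"wz": 0},
  ],
  fingers=6.6,
)

```text
time: 10.6
ee_pos: [0.5787, 0.2049, 0.2057]
ee_rot: [0.472, 0.528, 0.471, -0.526]
wrist_force: [-0.4, 0.3, -0.9]
opening: 0.0658
```

Run:
```python
from h import *
go([.46,.3725,.19],0)
c=camera_info("wrist");snap("wrist","g_wrist")
print(w2p("wrist",[.5784,.2035,.046],c))
```

```text
t 10.6 pos [0.5787 0.2049 0.2057] F [-0.4  0.3 -0.9] open 0.0658
tooly [ 0.994 -0.111  0.001] toolx [ 0.001  0.001 -1.   ]
turn [-0.111 -0.001 -0.001]
world d cm [-11.87  16.76  -1.57] tool d cm [  1.57 -13.66 -15.33]
[255.35712835 178.24575898]
```

View pics/g_wrist.png

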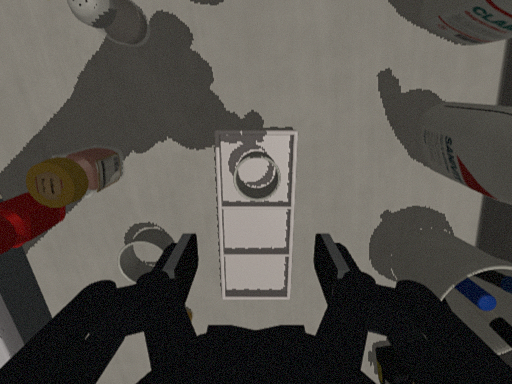

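carry_out(
  moves=[
    {"dx": 0.3,"dy": -3.4,"dz": -2.4,"wx": 0,"wy": 0,"wz": 0},
    {"dx": 0.3,"dy": -3.4,"dz": -2.4,"wx": 0,"wy": 0,"wz": 0},
    {"dx": 0.3,"dy": -3.4,"dz": -2.4,"wx": 0,"wy": 0,"wz": 0},
    {"dx": 0.3,"dy": -3.4,"dz": -2.4,"wx": 0,"wy": 0,"wz": 0},
    {"dx": 0,"dy": 0,"dz": 0,"wx": 0,"wy": 0,"wz": 0},
    {"dx": 0,"dy": 0,"dz": 0,"wx": 0,"wy": 0,"wz": 0},
  ],
)

```text
time: 11.25
ee_pos: [0.4478, 0.3142, 0.1854]
ee_rot: [-0.47, -0.525, -0.471, 0.531]
wrist_force: [0.5, 0.5, 0.3]
opening: 0.0659
```

Run:
```python
from h import *
go([.46,.3725,.15],-.111)
c=camera_info("wrist");snap("wrist","h_wrist")
print(w2p("wrist",[.46,.3725,.09],c),w2p("wrist",[.46,.3725,.074],c),w2p("wrist",[.46,.3725,.0],c))
r=landmark_of("salt","wrist");print(r and np.array(r[0]["location"])*[512,384])
```

```text
t 11.25 pos [0.4478 0.3142 0.1854] F [0.5 0.5 0.3] open 0.0659
tooly [ 0.993 -0.115 -0.006] toolx [-0.007 -0.004 -1.   ]
turn [-0.004  0.005  0.006]
world d cm [ 1.22  5.83 -3.54] tool d cm [ 3.51  0.57 -5.95]
[263.4079923  126.03125035] [263.00316784 124.36380744] [261.65778711 118.82228073]
[264.9088 114.8928]
```

View pics/h_wrist.png

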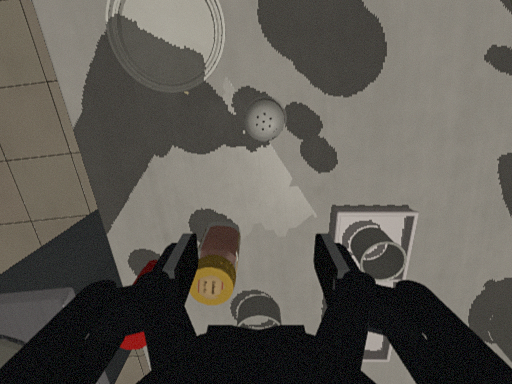

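carry_out(
  moves=[
    {"dx": 0.8,"dy": 0.3,"dz": -3.2,"wx": 0,"wy": 0.005,"wz": 0.006},
    {"dx": 0.8,"dy": 0.3,"dz": -3.2,"wx": 0,"wy": 0,"wz": 0},
    {"dx": 1,"dy": 0,"dz": 0,"wx": 0,"wy": 0,"wz": 0},
    {"dx": 0,"dy": 0,"dz": 0,"wx": 0,"wy": 0,"wz": 0},
    {"dx": 0,"dy": 0,"dz": 0,"wx": 0,"wy": 0,"wz": 0},
  ],
)

```text
time: 11.85
ee_pos: [0.4682, 0.3712, 0.1559]
ee_rot: [-0.467, -0.53, -0.466, 0.533]
wrist_force: [0.1, -0.6, 0.5]
opening: 0.0663
```

Run:
```python
from h import *
go([.4605,.375,.055],-.111)
c=camera_info("wrist");snap("wrist","i_wrist")
print(w2p("wrist",[.4605,.375,.09],c))
```

```text
t 11.85 pos [0.4682 0.3712 0.1559] F [ 0.1 -0.6  0.5] open 0.0663
tooly [ 0.992 -0.13  -0.   ] toolx [-0.001 -0.004 -1.   ]
turn [-0.019  0.004  0.   ]
world d cm [ -0.77   0.38 -10.09] tool d cm [10.09 -0.81 -0.32]
[245.26493312 204.94846423]
```

View pics/i_wrist.png

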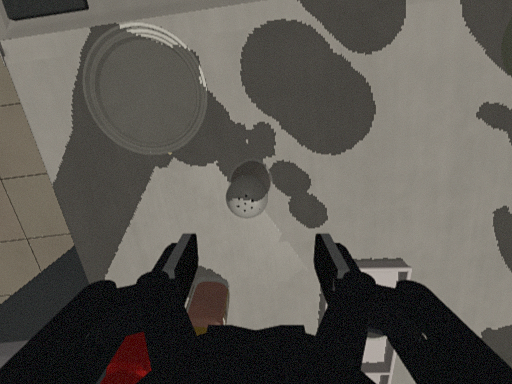

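carry_out(
  moves=[
    {"dx": 1.2,"dy": -0.75,"dz": -0.45,"wx": -0.019,"wy": 0.004,"wz": 0},
    {"dx": 2,"dy": 0,"dz": 0,"wx": 0,"wy": 0,"wz": 0},
    {"dx": 2,"dy": 0,"dz": 0,"wx": 0,"wy": 0,"wz": 0},
    {"dx": 0,"dy": 0,"dz": 0,"wx": 0,"wy": 0,"wz": 0},
    {"dx": 0,"dy": 0,"dz": 0,"wx": 0,"wy": 0,"wz": 0},
  ],
)

```text
time: 12.4
ee_pos: [0.4614, 0.3732, 0.1024]
ee_rot: [0.472, 0.527, 0.471, -0.527]
wrist_force: [-1.0, 0.1, 0.1]
opening: 0.066
```

Run:
```python
from h import *
go([.461,.376,.055],-.111)
```

```text
t 12.4 pos [0.4614 0.3732 0.1024] F [-1.   0.1  0.1] open 0.066
tooly [ 0.994 -0.112  0.002] toolx [ 0.002 -0.001 -1.   ]
turn [-0.001  0.    -0.002]
world d cm [-0.04  0.28 -4.74] tool d cm [ 4.74 -0.08 -0.28]
```

carry_out(
  moves=[
    {"dx": 1.5,"dy": -0.1,"dz": -0.3,"wx": 0,"wy": 0,"wz": 0},
    {"dx": 2,"dy": -0.1,"dz": 0,"wx": 0,"wy": 0,"wz": 0},
    {"dx": 1.2,"dy": 0,"dz": 0,"wx": 0,"wy": 0,"wz": 0},
    {"dx": 0,"dy": 0,"dz": 0,"wx": 0,"wy": 0,"wz": 0},
    {"dx": 0,"dy": 0,"dz": 0,"wx": 0,"wy": 0,"wz": 0},
  ],
)

```text
time: 12.9
ee_pos: [0.461, 0.3783, 0.0551]
ee_rot: [0.472, 0.529, 0.471, -0.525]
wrist_force: [0.2, 0.4, 1.0]
opening: 0.0661
```

Run:
```python
from h import *
go([.461,.376,.055],-.111)
snap("wrist","j_wrist")
```

```text
t 12.9 pos [0.461  0.3783 0.0551] F [0.2 0.4 1. ] open 0.0661
tooly [ 0.994 -0.111  0.005] toolx [ 0.005  0.003 -1.   ]
turn [-0.001 -0.003 -0.005]
world d cm [ 0.   -0.23 -0.01] tool d cm [0.01 0.03 0.23]
```

View pics/j_wrist.png

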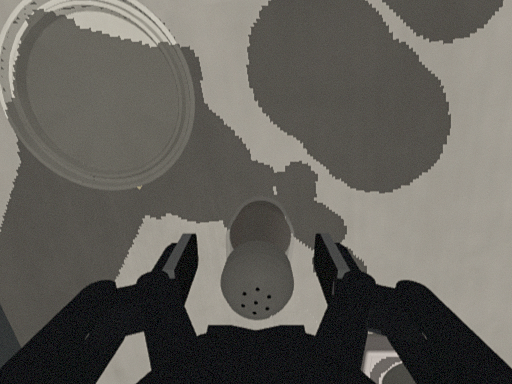

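carry_out(
  moves=[
    {"dx": 0,"dy": 0,"dz": 0.2,"wx": 0,"wy": -0.003,"wz": -0.005},
    {"dx": 0,"dy": 0,"dz": 0,"wx": 0,"wy": 0,"wz": 0},
    {"dx": 0,"dy": 0,"dz": 0,"wx": 0,"wy": 0,"wz": 0},
    {"dx": 0,"dy": 0,"dz": 0,"wx": 0,"wy": 0,"wz": 0},
    {"dx": 0,"dy": 0,"dz": 0,"wx": 0,"wy": 0,"wz": 0},
    {"dx": 0,"dy": 0,"dz": 0,"wx": 0,"wy": 0,"wz": 0},
    {"dx": 0,"dy": 0,"dz": 0,"wx": 0,"wy": 0,"wz": 0},
  ],
  fingers=3.5,
  squeeze=30,
)

```text
time: 13.65
ee_pos: [0.462, 0.3765, 0.0572]
ee_rot: [0.471, 0.528, 0.471, -0.526]
wrist_force: [0.0, -0.0, -0.9]
opening: 0.0364
```

Run:
```python
from h import *
ci=camera_info("top")
# caddy from wrist g image corners, need that pose; recompute by pose saved? use top again
ctr=np.array([.571,.1365]);y=-.111;R=np.array([[np.cos(y),-np.sin(y)],[np.sin(y),np.cos(y)]])
for b in(68,-12,-80): print(b,ctr+R@np.array([0,b/1000]))
t=ctr+R@np.array([0,-.012])
go([*t,.2],-.111)
```

```text
68 [0.57853251 0.20408152]
-12 [0.56967073 0.12457385]
-80 [0.56213822 0.05699233]
t 13.65 pos [0.462  0.3765 0.0572] F [ 0.  -0.  -0.9] open 0.0364
tooly [ 0.994 -0.112  0.002] toolx [ 0.002  0.001 -1.   ]
turn [-0.002 -0.002 -0.002]
world d cm [ 10.77 -25.2   14.28] tool d cm [-14.29  13.56  23.8 ]
```

carry_out(
  moves=[
    {"dx": 0,"dy": 0,"dz": 0,"wx": 0,"wy": 0,"wz": 0},
    {"dx": -1,"dy": 0,"dz": 0,"wx": 0,"wy": 0,"wz": 0},
    {"dx": -2,"dy": 0,"dz": 0,"wx": 0,"wy": 0,"wz": 0},
    {"dx": -2,"dy": 0,"dz": 0,"wx": 0,"wy": 0,"wz": 0},
    {"dx": 0,"dy": 0,"dz": 0,"wx": 0,"wy": 0,"wz": 0},
  ],
)

```text
time: 14.15
ee_pos: [0.4611, 0.3765, 0.1096]
ee_rot: [0.471, 0.527, 0.471, -0.527]
wrist_force: [1.6, -0.3, -0.8]
opening: 0.0364
```

Run:
```python
from h import *
go(None)
snap("wrist","k_wrist");snap("side","k_side",(160,90,330,235),4)
```

```text
t 14.15 pos [0.4611 0.3765 0.1096] F [ 1.6 -0.3 -0.8] open 0.0364
tooly [ 0.994 -0.111  0.   ] toolx [ 0.001  0.001 -1.   ]
```

View pics/k_wrist.png

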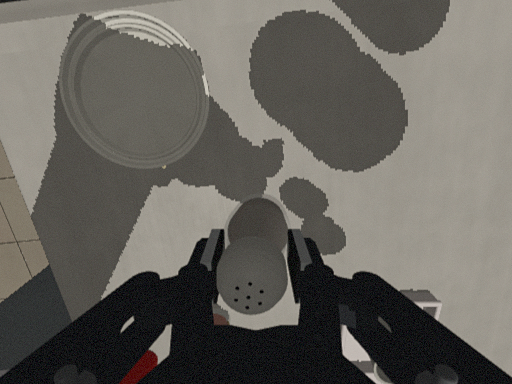

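View pics/k_side.png

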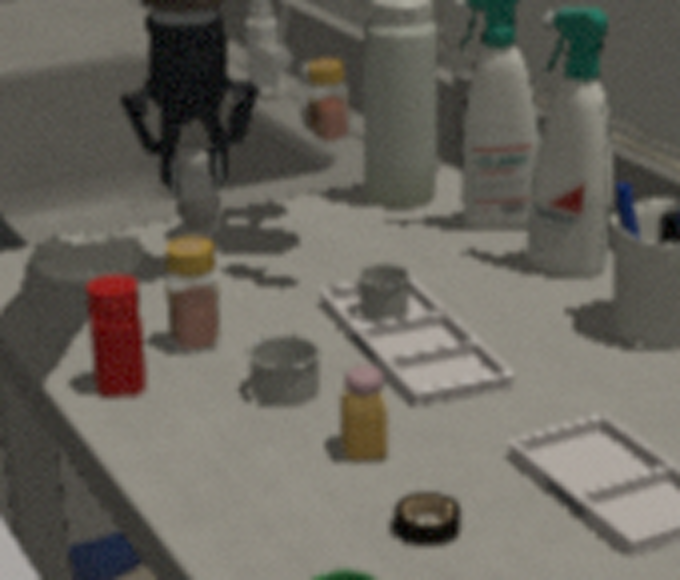

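carry_out(
  moves=[
    {"dx": -2.5,"dy": 1,"dz": 2,"wx": 0,"wy": 0,"wz": 0},
    {"dx": -2,"dy": 2,"dz": 3.6,"wx": 0,"wy": 0,"wz": 0},
    {"dx": -0.5,"dy": 2,"dz": 3.6,"wx": 0,"wy": 0,"wz": 0},
    {"dx": 0,"dy": 2,"dz": 3.6,"wx": 0,"wy": 0,"wz": 0},
    {"dx": 0,"dy": 2,"dz": 3.6,"wx": 0,"wy": 0,"wz": 0},
    {"dx": 0,"dy": 2,"dz": 3.6,"wx": 0,"wy": 0,"wz": 0},
    {"dx": 0,"dy": 2,"dz": 3,"wx": 0,"wy": 0,"wz": 0},
    {"dx": 0,"dy": 0,"dz": 0,"wx": 0,"wy": 0,"wz": 0},
    {"dx": 0,"dy": 0,"dz": 0,"wx": 0,"wy": 0,"wz": 0},
  ],
)

```text
time: 15.15
ee_pos: [0.5627, 0.1209, 0.1487]
ee_rot: [-0.47, -0.521, -0.474, 0.532]
wrist_force: [0.2, 1.1, -1.6]
opening: 0.0364
```

Run:
```python
from h import *
go([.5697,.1246,.15],-.111)
c=camera_info("wrist");snap("wrist","l_wrist")
ctr=np.array([.571,.1365]);y=-.111;R=np.array([[np.cos(y),-np.sin(y)],[np.sin(y),np.cos(y)]])
for l in [(47,116),(47,-116),(-47,-116),(-47,116),(43,22),(43,-46),(-43,22)]:
    print(l,np.round(w2p("wrist",[*(ctr+R@np.array(l)/1000),.018],c),1))
```

```text
t 15.15 pos [0.5627 0.1209 0.1487] F [ 0.2  1.1 -1.6] open 0.0364
tooly [ 0.994 -0.109 -0.014] toolx [-0.015 -0.005 -1.   ]
turn [0.002 0.007 0.014]
world d cm [0.7  0.37 0.13] tool d cm [-0.14  0.65 -0.44]
(47, 116) [322.1  33.7]
(47, -116) [305.2 269.8]
(-47, -116) [220.6 268.8]
(-47, 116) [210.7  33.5]
(43, 22) [309.9 145.3]
(43, -46) [305.5 211.5]
(-43, 22) [219.6 144.7]
```

View pics/l_wrist.png

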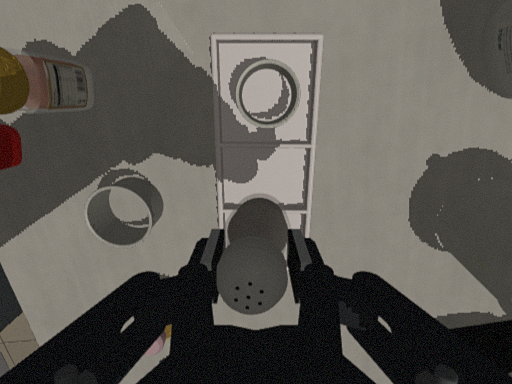

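carry_out(
  moves=[
    {"dx": 1,"dy": 0.65,"dz": -0.35,"wx": 0,"wy": 0.007,"wz": 0.014},
    {"dx": 2,"dy": 0,"dz": 0,"wx": 0,"wy": 0,"wz": 0},
    {"dx": 1.5,"dy": 0,"dz": 0,"wx": 0,"wy": 0,"wz": 0},
    {"dx": 0,"dy": 0,"dz": 0,"wx": 0,"wy": 0,"wz": 0},
    {"dx": 0,"dy": 0,"dz": 0,"wx": 0,"wy": 0,"wz": 0},
  ],
)

```text
time: 15.7
ee_pos: [0.5668, 0.1289, 0.1007]
ee_rot: [-0.473, -0.524, -0.475, 0.525]
wrist_force: [-0.1, -0.1, -1.2]
opening: 0.0364
```

Run:
```python
from h import *
go([.5697,.1240,.0612],-.111)
c=camera_info("wrist");snap("wrist","m_wrist")
```

```text
t 15.7 pos [0.5668 0.1289 0.1007] F [-0.1 -0.1 -1.2] open 0.0364
tooly [ 0.995 -0.1   -0.002] toolx [-0.002  0.001 -1.   ]
turn [ 0.011 -0.001  0.002]
world d cm [ 0.29 -0.49 -3.95] tool d cm [3.95 0.35 0.47]
```

View pics/m_wrist.png

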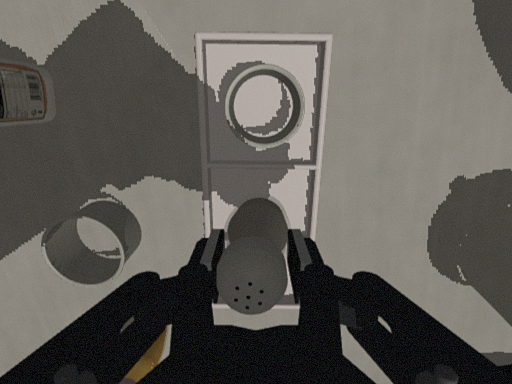

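carry_out(
  moves=[
    {"dx": 0.5,"dy": 0.3,"dz": 0.45,"wx": 0.011,"wy": 0,"wz": 0.002},
    {"dx": 1.5,"dy": 0,"dz": 0,"wx": 0,"wy": 0,"wz": 0},
    {"dx": 1,"dy": 0,"dz": 0,"wx": 0,"wy": 0,"wz": 0},
    {"dx": 0.5,"dy": 0,"dz": 0,"wx": 0,"wy": 0,"wz": 0},
    {"dx": 0,"dy": 0,"dz": 0,"wx": 0,"wy": 0,"wz": 0},
    {"dx": 0,"dy": 0,"dz": 0,"wx": 0,"wy": 0,"wz": 0},
  ],
)

```text
time: 16.35
ee_pos: [0.5704, 0.1239, 0.0639]
ee_rot: [0.471, 0.528, 0.471, -0.527]
wrist_force: [-0.3, 0.5, -1.0]
opening: 0.0361
```

Run:
```python
from h import *
go([.5697,.1240,.0612],-.111)
```

```text
t 16.35 pos [0.5704 0.1239 0.0639] F [-0.3  0.5 -1. ] open 0.0361
tooly [ 0.994 -0.112  0.002] toolx [ 0.002  0.001 -1.   ]
turn [-0.002 -0.001 -0.002]
world d cm [-0.07  0.01 -0.27] tool d cm [ 0.27 -0.07 -0.01]
```

carry_out(
  moves=[
    {"dx": 0.25,"dy": 0,"dz": 0,"wx": 0,"wy": 0,"wz": -0.002},
    {"dx": 0.05,"dy": 0,"dz": 0,"wx": 0,"wy": 0,"wz": 0},
    {"dx": 0,"dy": 0,"dz": 0,"wx": 0,"wy": 0,"wz": 0},
  ],
)

```text
time: 16.65
ee_pos: [0.5708, 0.1242, 0.0613]
ee_rot: [0.471, 0.528, 0.471, -0.527]
wrist_force: [-0.2, 0.4, -1.3]
opening: 0.0364
```

carry_out(
  moves=[
    {"dx": 0,"dy": 0,"dz": 0,"wx": 0,"wy": 0,"wz": 0},
    {"dx": 0,"dy": 0,"dz": 0,"wx": 0,"wy": 0,"wz": 0},
    {"dx": 0,"dy": 0,"dz": 0,"wx": 0,"wy": 0,"wz": 0},
    {"dx": 0,"dy": 0,"dz": 0,"wx": 0,"wy": 0,"wz": 0},
    {"dx": -1,"dy": 0,"dz": 0,"wx": 0,"wy": 0,"wz": 0},
    {"dx": -3,"dy": 0,"dz": 0,"wx": 0,"wy": 0,"wz": 0},
    {"dx": -4,"dy": 0,"dz": 0,"wx": 0,"wy": 0,"wz": 0},
    {"dx": -4,"dy": 0,"dz": 0,"wx": 0,"wy": 0,"wz": 0},
    {"dx": -3,"dy": 0,"dz": 0,"wx": 0,"wy": 0,"wz": 0},
    {"dx": 0,"dy": 0,"dz": 0,"wx": 0,"wy": 0,"wz": 0},
  ],
  fingers=6.6,
)

```text
time: 17.65
ee_pos: [0.5705, 0.1252, 0.2204]
ee_rot: [0.471, 0.528, 0.472, -0.526]
wrist_force: [0.8, 0.6, -0.1]
opening: 0.0661
```

Run:
```python
from h import *
go([.393,.233,.21],-.111)
c=camera_info("wrist");snap("wrist","n_wrist")
```

```text
t 17.65 pos [0.5705 0.1252 0.2204] F [ 0.8  0.6 -0.1] open 0.0661
tooly [ 0.994 -0.11   0.001] toolx [ 0.001  0.002 -1.   ]
turn [ 0.001 -0.002 -0.001]
world d cm [-17.75  10.78  -1.04] tool d cm [  1.04 -18.83  -8.75]
```

View pics/n_wrist.png

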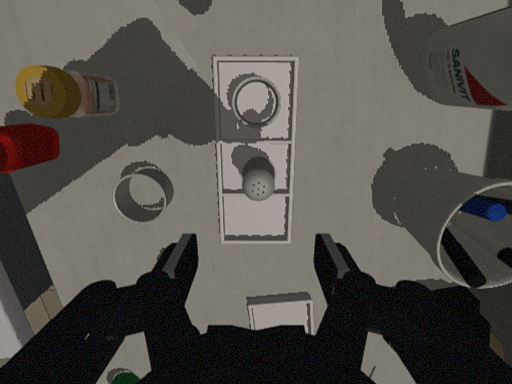

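carry_out(
  moves=[
    {"dx": 0,"dy": -3,"dz": -0.7,"wx": 0,"wy": 0,"wz": 0},
    {"dx": 0,"dy": -4,"dz": -0.7,"wx": 0,"wy": 0,"wz": 0},
    {"dx": 0,"dy": -4,"dz": -0.7,"wx": 0,"wy": 0,"wz": 0},
    {"dx": 0,"dy": -4,"dz": -0.7,"wx": 0,"wy": 0,"wz": 0},
    {"dx": 0,"dy": -3.5,"dz": -0.7,"wx": 0,"wy": 0,"wz": 0},
    {"dx": 0,"dy": 0,"dz": 0,"wx": 0,"wy": 0,"wz": 0},
    {"dx": 0,"dy": 0,"dz": 0,"wx": 0,"wy": 0,"wz": 0},
  ],
)

```text
time: 18.4
ee_pos: [0.3801, 0.178, 0.2135]
ee_rot: [-0.47, -0.525, -0.472, 0.53]
wrist_force: [0.3, -0.3, 0.3]
opening: 0.0662
```

Run:
```python
from h import *
go([.393,.234,.17],-.111)
c=camera_info("wrist");snap("wrist","o_wrist")
print(w2p("wrist",[.393,.234,.1],c),w2p("wrist",[.393,.234,.0],c))
```

```text
t 18.4 pos [0.3801 0.178  0.2135] F [ 0.3 -0.3  0.3] open 0.0662
tooly [ 0.994 -0.113 -0.007] toolx [-0.008 -0.003 -1.   ]
turn [-0.003  0.004  0.007]
world d cm [ 1.29  5.6  -4.35] tool d cm [ 4.32  0.68 -5.72]
[264.23496604 127.05174189] [262.30372672 119.5056777 ]
```

View pics/o_wrist.png

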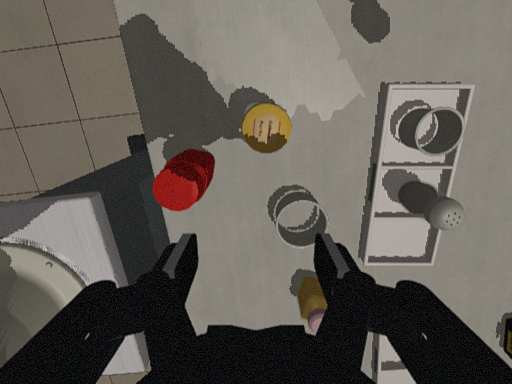

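carry_out(
  moves=[
    {"dx": 0.8,"dy": 0.45,"dz": -2.8,"wx": 0,"wy": 0.004,"wz": 0.007},
    {"dx": 0.8,"dy": 0.4,"dz": -2.8,"wx": 0,"wy": 0,"wz": 0},
    {"dx": 1,"dy": 0,"dz": 0,"wx": 0,"wy": 0,"wz": 0},
    {"dx": 0,"dy": 0,"dz": 0,"wx": 0,"wy": 0,"wz": 0},
    {"dx": 0,"dy": 0,"dz": 0,"wx": 0,"wy": 0,"wz": 0},
  ],
)

```text
time: 18.95
ee_pos: [0.3996, 0.2311, 0.1842]
ee_rot: [-0.467, -0.529, -0.469, 0.531]
wrist_force: [0.6, -0.8, 0.5]
opening: 0.0662
```

Run:
```python
from h import *
go([.395,.233,.055],-.111)
c=camera_info("wrist");snap("wrist","p_wrist")
print(w2p("wrist",[.395,.233,.1],c))
```

```text
t 18.95 pos [0.3996 0.2311 0.1842] F [ 0.6 -0.8  0.5] open 0.0662
tooly [ 0.992 -0.123 -0.004] toolx [-0.004  0.001 -1.   ]
turn [-0.012 -0.     0.004]
world d cm [ -0.46   0.19 -12.92] tool d cm [12.93 -0.42 -0.13]
[250.49820937 198.97562389]
```

View pics/p_wrist.png

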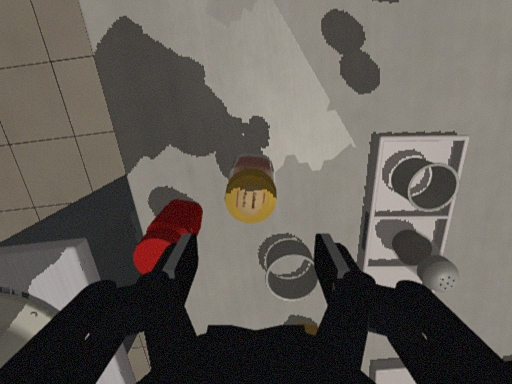

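carry_out(
  moves=[
    {"dx": 1.5,"dy": -0.42,"dz": -0.13,"wx": -0.012,"wy": 0,"wz": 0.004},
    {"dx": 3,"dy": 0,"dz": 0,"wx": 0,"wy": 0,"wz": 0},
    {"dx": 2.5,"dy": 0,"dz": 0,"wx": 0,"wy": 0,"wz": 0},
    {"dx": 0,"dy": 0,"dz": 0,"wx": 0,"wy": 0,"wz": 0},
    {"dx": 0,"dy": 0,"dz": 0,"wx": 0,"wy": 0,"wz": 0},
  ],
)

```text
time: 19.5
ee_pos: [0.3988, 0.2283, 0.1149]
ee_rot: [0.471, 0.53, 0.468, -0.528]
wrist_force: [-0.6, 0.9, 0.3]
opening: 0.0661
```

Run:
```python
from h import *
go([.395,.233,.055],-.111)
```

```text
t 19.5 pos [0.3988 0.2283 0.1149] F [-0.6  0.9  0.3] open 0.0661
tooly [ 0.993 -0.119  0.005] toolx [ 0.005 -0.002 -1.   ]
turn [-0.008  0.001 -0.005]
world d cm [-0.38  0.47 -5.99] tool d cm [ 5.99 -0.46 -0.43]
```

carry_out(
  moves=[
    {"dx": 0.3,"dy": -0.45,"dz": -0.43,"wx": -0.008,"wy": 0,"wz": -0.005},
    {"dx": 1.7,"dy": 0,"dz": 0,"wx": 0,"wy": 0,"wz": 0},
    {"dx": 2,"dy": -0.1,"dz": 0,"wx": 0,"wy": 0,"wz": 0},
    {"dx": 1.5,"dy": -0.1,"dz": 0,"wx": 0,"wy": 0,"wz": 0},
    {"dx": 0,"dy": 0,"dz": 0,"wx": 0,"wy": 0,"wz": 0},
    {"dx": 0,"dy": 0,"dz": 0,"wx": 0,"wy": 0,"wz": 0},
  ],
)

```text
time: 20.1
ee_pos: [0.398, 0.2365, 0.0656]
ee_rot: [0.473, 0.531, 0.469, -0.523]
wrist_force: [-0.3, -0.2, 0.3]
opening: 0.0659
```

Run:
```python
from h import *
go([.395,.233,.055],-.111)
c=camera_info("wrist");snap("wrist","q_wrist")
```

```text
t 20.1 pos [0.398  0.2365 0.0656] F [-0.3 -0.2  0.3] open 0.0659
tooly [ 0.994 -0.112  0.011] toolx [ 0.011  0.003 -1.   ]
turn [-0.001 -0.005 -0.011]
world d cm [-0.3  -0.35 -1.06] tool d cm [ 1.05 -0.27  0.39]
```

View pics/q_wrist.png

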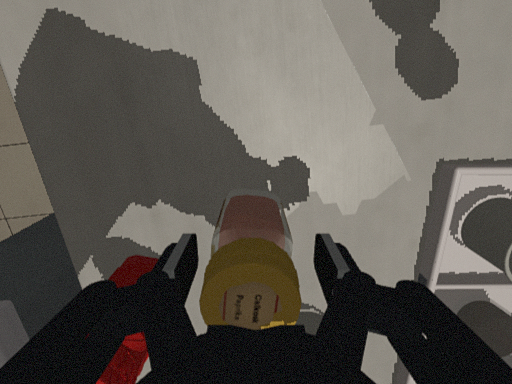

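carry_out(
  moves=[
    {"dx": 0.5,"dy": -0.27,"dz": 0.35,"wx": 0,"wy": -0.005,"wz": -0.011},
    {"dx": 0.5,"dy": 0,"dz": 0,"wx": 0,"wy": 0,"wz": 0},
    {"dx": 0,"dy": 0,"dz": 0,"wx": 0,"wy": 0,"wz": 0},
    {"dx": 0,"dy": 0,"dz": 0,"wx": 0,"wy": 0,"wz": 0},
  ],
)

```text
time: 20.55
ee_pos: [0.3967, 0.2337, 0.0572]
ee_rot: [0.471, 0.528, 0.47, -0.527]
wrist_force: [0.9, -0.0, 0.6]
opening: 0.066
```

Run:
```python
from h import *
go([.395,.233,.055],-.111)
```

```text
t 20.55 pos [0.3967 0.2337 0.0572] F [ 0.9 -0.   0.6] open 0.066
tooly [ 0.994 -0.113  0.003] toolx [ 0.003  0.001 -1.   ]
turn [-0.002 -0.001 -0.003]
world d cm [-0.17 -0.07 -0.22] tool d cm [ 0.22 -0.16  0.09]
```

carry_out(
  moves=[
    {"dx": 0,"dy": -0.1,"dz": 0,"wx": 0,"wy": 0,"wz": -0.003},
    {"dx": 0,"dy": 0,"dz": 0,"wx": 0,"wy": 0,"wz": 0},
    {"dx": 0,"dy": 0,"dz": 0,"wx": 0,"wy": 0,"wz": 0},
    {"dx": 0,"dy": 0,"dz": 0,"wx": 0,"wy": 0,"wz": 0},
    {"dx": 0,"dy": 0,"dz": 0,"wx": 0,"wy": 0,"wz": 0},
    {"dx": 0,"dy": 0,"dz": 0,"wx": 0,"wy": 0,"wz": 0},
    {"dx": 0,"dy": 0,"dz": 0,"wx": 0,"wy": 0,"wz": 0},
  ],
  fingers=3.6,
)

```text
time: 21.25
ee_pos: [0.3955, 0.234, 0.0575]
ee_rot: [0.471, 0.528, 0.471, -0.527]
wrist_force: [-0.7, -0.5, 0.4]
opening: 0.0442
```

Run:
```python
from h import *
go([.5615,.0565,.16],-.111)
```

```text
t 21.25 pos [0.3955 0.234  0.0575] F [-0.7 -0.5  0.4] open 0.0442
tooly [ 0.994 -0.113 -0.   ] toolx [-0.     0.001 -1.   ]
turn [-0.002 -0.001  0.   ]
world d cm [ 16.6  -17.75  10.25] tool d cm [-10.27  18.49  15.75]
```

carry_out(
  moves=[
    {"dx": -2,"dy": 0,"dz": 0,"wx": 0,"wy": 0,"wz": 0},
    {"dx": -4,"dy": 0,"dz": 0,"wx": 0,"wy": 0,"wz": 0},
    {"dx": -4,"dy": 0.5,"dz": 0.5,"wx": 0,"wy": 0,"wz": 0},
    {"dx": -2,"dy": 2,"dz": 2,"wx": 0,"wy": 0,"wz": 0},
    {"dx": 0,"dy": 3.1,"dz": 2.7,"wx": 0,"wy": 0,"wz": 0},
    {"dx": 0,"dy": 3.1,"dz": 2.7,"wx": 0,"wy": 0,"wz": 0},
    {"dx": 0,"dy": 3.1,"dz": 2.7,"wx": 0,"wy": 0,"wz": 0},
    {"dx": 0,"dy": 3.1,"dz": 2.7,"wx": 0,"wy": 0,"wz": 0},
    {"dx": 0,"dy": 2.6,"dz": 2.2,"wx": 0,"wy": 0,"wz": 0},
    {"dx": 0,"dy": 0,"dz": 0,"wx": 0,"wy": 0,"wz": 0},
    {"dx": 0,"dy": 0,"dz": 0,"wx": 0,"wy": 0,"wz": 0},
  ],
)

```text
time: 22.35
ee_pos: [0.5566, 0.0532, 0.1802]
ee_rot: [-0.472, -0.525, -0.472, 0.527]
wrist_force: [0.0, 0.8, -1.6]
opening: 0.0439
```

Run:
```python
from h import *
go([.5621,.0562,.14],-.111)
c=camera_info("wrist");snap("wrist","r_wrist")
ctr=np.array([.571,.1357]);y=-.111;R=np.array([[np.cos(y),-np.sin(y)],[np.sin(y),np.cos(y)]])
for l in [(47,116),(47,-116),(-47,-116),(-47,116),(43,22),(43,-46),(-43,22)]:
    print(l,np.round(w2p("wrist",[*(ctr+R@np.array(l)/1000),.018],c),1))
```

```text
t 22.35 pos [0.5566 0.0532 0.1802] F [ 0.   0.8 -1.6] open 0.0439
tooly [ 0.994 -0.108 -0.002] toolx [-0.002 -0.001 -1.   ]
turn [0.003 0.002 0.002]
world d cm [ 0.55  0.3  -4.02] tool d cm [ 4.02  0.52 -0.36]
(47, 116) [316.3 -42.6]
(47, -116) [301.4 203.5]
(-47, -116) [219.3 203.1]
(-47, 116) [209.7 -43.1]
(43, 22) [305.3  72.9]
(43, -46) [301.4 142. ]
(-43, 22) [218.2  72.5]
```

View pics/r_wrist.png

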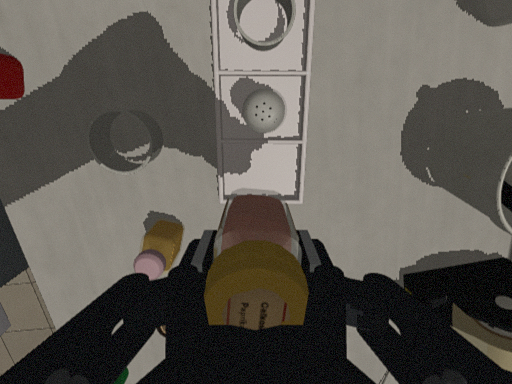

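carry_out(
  moves=[
    {"dx": 1,"dy": 0.55,"dz": -0.36,"wx": 0.003,"wy": 0.002,"wz": 0.002},
    {"dx": 3,"dy": 0,"dz": 0,"wx": 0,"wy": 0,"wz": 0},
    {"dx": 2.5,"dy": 0,"dz": 0,"wx": 0,"wy": 0,"wz": 0},
    {"dx": 0,"dy": 0,"dz": 0,"wx": 0,"wy": 0,"wz": 0},
    {"dx": 0,"dy": 0,"dz": 0,"wx": 0,"wy": 0,"wz": 0},
  ],
)

```text
time: 22.9
ee_pos: [0.561, 0.0623, 0.1126]
ee_rot: [0.474, 0.526, 0.474, -0.524]
wrist_force: [0.8, 0.1, -1.4]
opening: 0.0443
```

Run:
```python
from h import *
go([.5625,.0562,.0615],-.111)
c=camera_info("wrist");snap("wrist","s_wrist")
```

```text
t 22.9 pos [0.561  0.0623 0.1126] F [ 0.8  0.1 -1.4] open 0.0443
tooly [ 0.995 -0.103  0.001] toolx [ 0.001  0.001 -1.   ]
turn [ 0.008 -0.001 -0.001]
world d cm [ 0.15 -0.61 -5.11] tool d cm [5.11 0.2  0.6 ]
```

View pics/s_wrist.png

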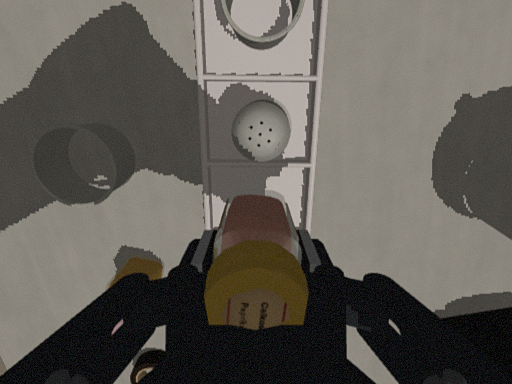

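carry_out(
  moves=[
    {"dx": 0.3,"dy": 0.2,"dz": 0.6,"wx": 0.008,"wy": -0.001,"wz": 0},
    {"dx": 1.5,"dy": 0,"dz": 0.1,"wx": 0,"wy": 0,"wz": 0},
    {"dx": 1.7,"dy": 0,"dz": 0,"wx": 0,"wy": 0,"wz": 0},
    {"dx": 1,"dy": 0,"dz": 0,"wx": 0,"wy": 0,"wz": 0},
    {"dx": 0,"dy": 0,"dz": 0,"wx": 0,"wy": 0,"wz": 0},
    {"dx": 0,"dy": 0,"dz": 0,"wx": 0,"wy": 0,"wz": 0},
  ],
)

```text
time: 23.55
ee_pos: [0.564, 0.0547, 0.0661]
ee_rot: [0.472, 0.528, 0.47, -0.526]
wrist_force: [0.2, 0.2, -0.9]
opening: 0.044
```

Run:
```python
from h import *
go([.5625,.0562,.0615],-.111)
```

```text
t 23.55 pos [0.564  0.0547 0.0661] F [ 0.2  0.2 -0.9] open 0.044
tooly [ 0.994 -0.112  0.005] toolx [ 0.005 -0.    -1.   ]
turn [-0.001 -0.    -0.005]
world d cm [-0.15  0.15 -0.46] tool d cm [ 0.46 -0.17 -0.14]
```

carry_out(
  moves=[
    {"dx": 0.35,"dy": -0.15,"dz": -0.14,"wx": 0,"wy": 0,"wz": -0.005},
    {"dx": 0.1,"dy": 0,"dz": 0,"wx": 0,"wy": 0,"wz": 0},
    {"dx": 0,"dy": 0,"dz": 0,"wx": 0,"wy": 0,"wz": 0},
    {"dx": 0,"dy": 0,"dz": 0,"wx": 0,"wy": 0,"wz": 0},
  ],
)

```text
time: 23.95
ee_pos: [0.5631, 0.0569, 0.062]
ee_rot: [0.471, 0.527, 0.471, -0.527]
wrist_force: [-0.4, 0.3, -1.7]
opening: 0.0443
```

Run:
```python
from h import *
go([.5625,.0562,.0615],-.111)
```

```text
t 23.95 pos [0.5631 0.0569 0.062 ] F [-0.4  0.3 -1.7] open 0.0443
tooly [ 0.994 -0.111  0.001] toolx [ 0.001  0.001 -1.   ]
turn [-0.    -0.001 -0.001]
world d cm [-0.06 -0.07 -0.05] tool d cm [ 0.05 -0.05  0.07]
```

Release, rise, then look.

carry_out(
  moves=[
    {"dx": 0.05,"dy": 0,"dz": 0,"wx": 0,"wy": 0,"wz": 0},
    {"dx": 0,"dy": 0,"dz": 0,"wx": 0,"wy": 0,"wz": 0},
    {"dx": 0,"dy": 0,"dz": 0,"wx": 0,"wy": 0,"wz": 0},
    {"dx": 0,"dy": 0,"dz": 0,"wx": 0,"wy": 0,"wz": 0},
    {"dx": -1,"dy": 0,"dz": 0,"wx": 0,"wy": 0,"wz": 0},
    {"dx": -3,"dy": 0,"dz": 0,"wx": 0,"wy": 0,"wz": 0},
    {"dx": -4,"dy": 0,"dz": 0,"wx": 0,"wy": 0,"wz": 0},
    {"dx": -4,"dy": 0,"dz": 0,"wx": 0,"wy": 0,"wz": 0},
    {"dx": -3,"dy": 0,"dz": 0,"wx": 0,"wy": 0,"wz": 0},
    {"dx": 0,"dy": 0,"dz": 0,"wx": 0,"wy": 0,"wz": 0},
  ],
  fingers=6.6,
)

```text
time: 24.95
ee_pos: [0.563, 0.058, 0.2206]
ee_rot: [0.472, 0.527, 0.472, -0.526]
wrist_force: [1.2, 0.7, -0.7]
opening: 0.0656
```

Run:
```python
from h import *
go([.425,.110,.18],0)
c=camera_info("wrist");snap("wrist","t_wrist");snap("side","t_side",(160,90,330,235),4)
print(w2p("wrist",[.5625,.056,.104],c))
```

```text
t 24.95 pos [0.563  0.058  0.2206] F [ 1.2  0.7 -0.7] open 0.0656
tooly [ 0.994 -0.109  0.001] toolx [ 0.001  0.001 -1.   ]
turn [-0.109 -0.002 -0.001]
world d cm [-13.8    5.2   -4.06] tool d cm [  4.05 -14.3   -3.66]
[255.22767027 190.89517048]
```

View pics/t_wrist.png

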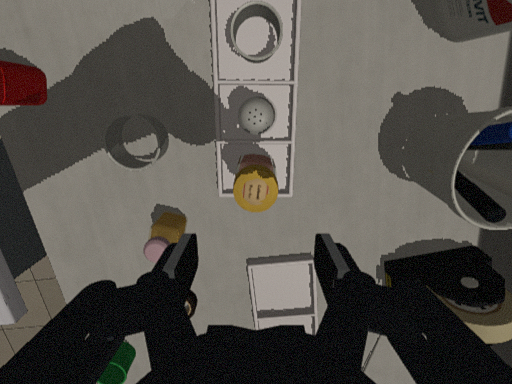

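View pics/t_side.png

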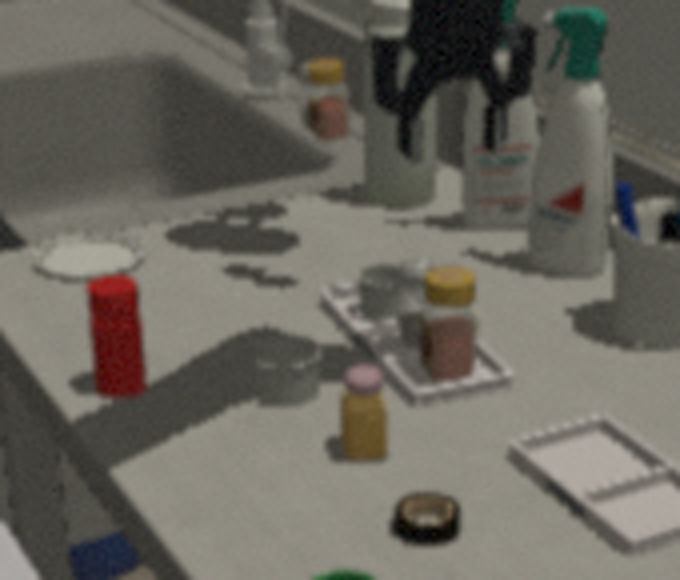

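carry_out(
  moves=[
    {"dx": 0.3,"dy": -3,"dz": 0.5,"wx": -0.05,"wy": 0,"wz": 0},
    {"dx": 0.3,"dy": -4,"dz": 0.5,"wx": -0.05,"wy": 0,"wz": 0},
    {"dx": 0.3,"dy": -4,"dz": 0.3,"wx": 0,"wy": 0,"wz": 0},
    {"dx": 0.3,"dy": -3,"dz": 0.3,"wx": 0,"wy": 0,"wz": 0},
    {"dx": 0,"dy": 0,"dz": 0,"wx": 0,"wy": 0,"wz": 0},
    {"dx": 0,"dy": 0,"dz": 0,"wx": 0,"wy": 0,"wz": 0},
  ],
  fingers=8.3,
)

```text
time: 25.65
ee_pos: [0.4096, 0.0452, 0.1978]
ee_rot: [-0.494, -0.498, -0.503, 0.506]
wrist_force: [0.9, 0.1, 0.1]
opening: 0.0829
```

Run:
```python
from h import *
go([.4245,.110,.1],0)
c=camera_info("wrist");snap("wrist","u_wrist")
print(w2p("wrist",[.4245,.110,.042],c))
```

```text
t 25.65 pos [0.4096 0.0452 0.1978] F [0.9 0.1 0.1] open 0.0829
tooly [ 1.    -0.007 -0.017] toolx [-0.017  0.001 -1.   ]
turn [-0.007 -0.001  0.017]
world d cm [ 1.49  6.48 -9.78] tool d cm [ 9.76  1.61 -6.49]
[272.72491391 116.01895213]
```

View pics/u_wrist.png

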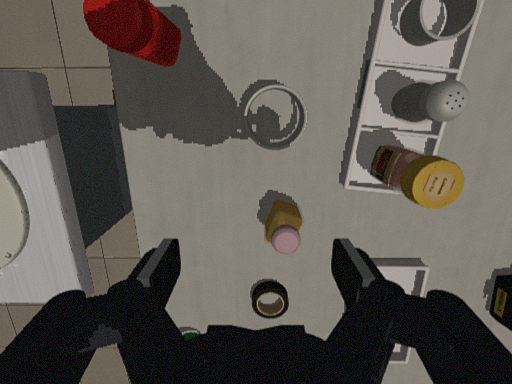

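Run:
```python
import cv2
im=cv2.imread("pics/u_wrist.png");cv2.imwrite("pics/u_z.png",cv2.resize(im[70:160,230:320],None,fx=6,fy=6,interpolation=cv2.INTER_CUBIC))
```

```text
(no output)
```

View pics/u_z.png

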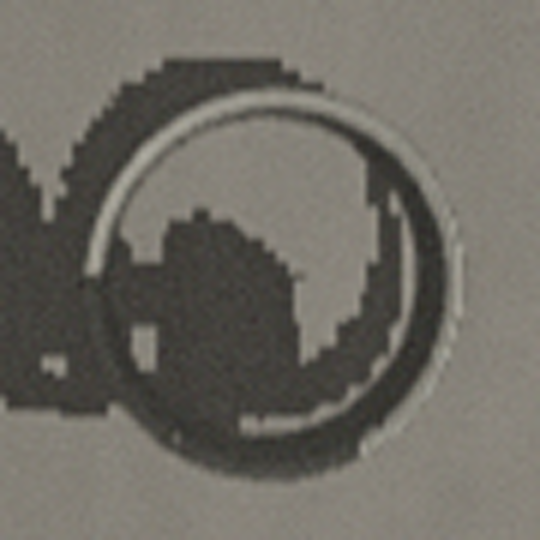

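carry_out(
  moves=[
    {"dx": 1,"dy": 0.9,"dz": -3.3,"wx": -0.007,"wy": 0,"wz": 0.017},
    {"dx": 2,"dy": 0.7,"dz": -3.3,"wx": 0,"wy": 0,"wz": 0},
    {"dx": 3,"dy": 0,"dz": 0,"wx": 0,"wy": 0,"wz": 0},
    {"dx": 3,"dy": 0,"dz": 0,"wx": 0,"wy": 0,"wz": 0},
    {"dx": 0,"dy": 0,"dz": 0,"wx": 0,"wy": 0,"wz": 0},
    {"dx": 0,"dy": 0,"dz": 0,"wx": 0,"wy": 0,"wz": 0},
  ],
)

```text
time: 26.3
ee_pos: [0.434, 0.1157, 0.1038]
ee_rot: [0.497, 0.504, 0.5, -0.499]
wrist_force: [-0.5, -0.5, -0.2]
opening: 0.0832
```

Run:
```python
from h import *
go([.426,.110,.0315],0)
c=camera_info("wrist");snap("wrist","v_wrist")
print(w2p("wrist",[.426,.110,.042],c))
```

```text
t 26.3 pos [0.434  0.1157 0.1038] F [-0.5 -0.5 -0.2] open 0.0832
tooly [ 1.    -0.006  0.001] toolx [ 0.001  0.008 -1.   ]
turn [-0.006 -0.008 -0.001]
world d cm [-0.8  -0.57 -7.23] tool d cm [ 7.23 -0.8   0.63]
[245.3120852  218.34304118]
```

View pics/v_wrist.png

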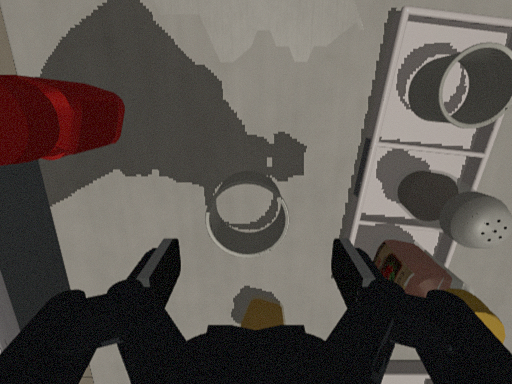

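carry_out(
  moves=[
    {"dx": 1,"dy": -0.75,"dz": 0.5,"wx": -0.006,"wy": -0.008,"wz": -0.001},
    {"dx": 2,"dy": 0,"dz": 0,"wx": 0,"wy": 0,"wz": 0},
    {"dx": 1.5,"dy": 0,"dz": 0,"wx": 0,"wy": 0,"wz": 0},
    {"dx": 0,"dy": 0,"dz": 0,"wx": 0,"wy": 0,"wz": 0},
    {"dx": 0,"dy": 0,"dz": 0,"wx": 0,"wy": 0,"wz": 0},
  ],
)

```text
time: 26.85
ee_pos: [0.4294, 0.1081, 0.0615]
ee_rot: [0.502, 0.503, 0.496, -0.499]
wrist_force: [1.0, 0.7, -0.7]
opening: 0.0826
```

Run:
```python
from h import *
go([.4265,.111,.0315],0)
```

```text
t 26.85 pos [0.4294 0.1081 0.0615] F [ 1.   0.7 -0.7] open 0.0826
tooly [ 1.    -0.004  0.009] toolx [ 0.009 -0.003 -1.   ]
turn [-0.004  0.003 -0.009]
world d cm [-0.29  0.29 -3.  ] tool d cm [ 2.99 -0.32 -0.3 ]
```

carry_out(
  moves=[
    {"dx": 0.3,"dy": -0.35,"dz": -0.25,"wx": -0.004,"wy": 0.003,"wz": -0.009},
    {"dx": 1.3,"dy": 0,"dz": 0,"wx": 0,"wy": 0,"wz": 0},
    {"dx": 1.2,"dy": 0,"dz": 0,"wx": 0,"wy": 0,"wz": 0},
    {"dx": 0,"dy": 0,"dz": 0,"wx": 0,"wy": 0,"wz": 0},
    {"dx": 0,"dy": 0,"dz": 0,"wx": 0,"wy": 0,"wz": 0},
  ],
)

```text
time: 27.35
ee_pos: [0.428, 0.1107, 0.0354]
ee_rot: [0.501, 0.501, 0.499, -0.499]
wrist_force: [-0.6, 0.6, 0.2]
opening: 0.0831
```

Run:
```python
from h import *
go([.4265,.111,.0315],0)
snap("wrist","w_wrist")
```

```text
t 27.35 pos [0.428  0.1107 0.0354] F [-0.6  0.6  0.2] open 0.0831
tooly [ 1.    -0.001  0.005] toolx [ 0.005  0.    -1.   ]
turn [-0.001 -0.    -0.005]
world d cm [-0.15  0.03 -0.39] tool d cm [ 0.39 -0.15 -0.03]
```

View pics/w_wrist.png

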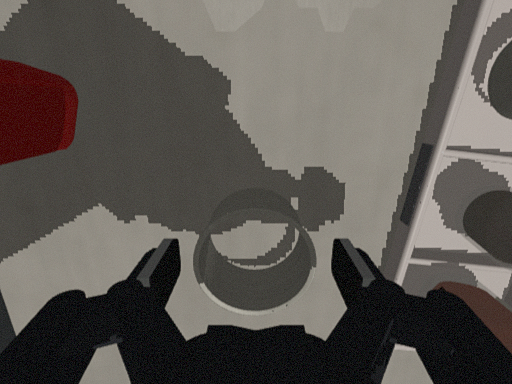

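carry_out(
  moves=[
    {"dx": 0.35,"dy": -0.05,"dz": 0,"wx": 0,"wy": 0,"wz": -0.005},
    {"dx": 0,"dy": 0,"dz": 0,"wx": 0,"wy": 0,"wz": 0},
    {"dx": 0,"dy": 0,"dz": 0,"wx": 0,"wy": 0,"wz": 0},
  ],
)

```text
time: 27.7
ee_pos: [0.4279, 0.1109, 0.0324]
ee_rot: [0.5, 0.5, 0.5, -0.5]
wrist_force: [0.4, 0.6, 0.5]
opening: 0.0832
```

carry_out(
  moves=[
    {"dx": 0,"dy": 0,"dz": 0,"wx": 0,"wy": 0,"wz": 0},
    {"dx": 0,"dy": 0,"dz": 0,"wx": 0,"wy": 0,"wz": 0},
    {"dx": 0,"dy": 0,"dz": 0,"wx": 0,"wy": 0,"wz": 0},
    {"dx": 0,"dy": 0,"dz": 0,"wx": 0,"wy": 0,"wz": 0},
    {"dx": 0,"dy": 0,"dz": 0,"wx": 0,"wy": 0,"wz": 0},
    {"dx": 0,"dy": 0,"dz": 0,"wx": 0,"wy": 0,"wz": 0},
  ],
  fingers=5.5,
  squeeze=25,
)

```text
time: 28.3
ee_pos: [0.4281, 0.1108, 0.0331]
ee_rot: [0.5, 0.5, 0.499, -0.5]
wrist_force: [0.3, -0.7, 0.5]
opening: 0.0622
```

Run:
```python
from h import *
c=np.array([.5815,-.1617])
go([c[0],c[1]+.034,.13],0)
```

```text
t 28.3 pos [0.4281 0.1108 0.0331] F [ 0.3 -0.7  0.5] open 0.0622
tooly [ 1.    -0.001  0.001] toolx [ 0.001 -0.    -1.   ]
turn [-0.001  0.    -0.001]
world d cm [ 15.34 -23.85   9.69] tool d cm [-9.67 15.37 23.84]
```

carry_out(
  moves=[
    {"dx": -2,"dy": 0,"dz": 0,"wx": 0,"wy": 0,"wz": 0},
    {"dx": -4,"dy": 0,"dz": 0,"wx": 0,"wy": 0,"wz": 0},
    {"dx": -4,"dy": 0.5,"dz": 1,"wx": 0,"wy": 0,"wz": 0},
    {"dx": -2,"dy": 2,"dz": 3,"wx": 0,"wy": 0,"wz": 0},
    {"dx": 0,"dy": 2.3,"dz": 3.7,"wx": 0,"wy": 0,"wz": 0},
    {"dx": 0,"dy": 2.3,"dz": 3.7,"wx": 0,"wy": 0,"wz": 0},
    {"dx": 0,"dy": 2.3,"dz": 3.7,"wx": 0,"wy": 0,"wz": 0},
    {"dx": 0,"dy": 2.3,"dz": 3.7,"wx": 0,"wy": 0,"wz": 0},
    {"dx": 0,"dy": 2.3,"dz": 3.7,"wx": 0,"wy": 0,"wz": 0},
    {"dx": 0,"dy": 1,"dz": 1,"wx": 0,"wy": 0,"wz": 0},
    {"dx": 0,"dy": 0,"dz": 0,"wx": 0,"wy": 0,"wz": 0},
    {"dx": 0,"dy": 0,"dz": 0,"wx": 0,"wy": 0,"wz": 0},
  ],
)

```text
time: 29.5
ee_pos: [0.5823, -0.1335, 0.156]
ee_rot: [0.501, 0.498, 0.501, -0.5]
wrist_force: [-0.7, 0.6, -0.6]
opening: 0.0626
```

Run:
```python
from h import *
c0=np.array([.5815,-.1617])
go([c0[0],c0[1]+.034,.1],-.008)
c=camera_info("wrist");snap("wrist","x_wrist")
for l in [(47,82),(47,-82),(-47,-82),(-47,82),(43,-14),(-43,-14)]:
    print(l,np.round(w2p("wrist",[*(c0+np.array(l)/1000),.018],c),1))
```

```text
t 29.5 pos [ 0.5823 -0.1335  0.156 ] F [-0.7  0.6 -0.6] open 0.0626
tooly [ 1.     0.003 -0.001] toolx [-0.001 -0.002 -1.   ]
turn [0.011 0.002 0.001]
world d cm [-0.08  0.58 -5.6 ] tool d cm [ 5.6  -0.08 -0.59]
(47, 82) [304.1 128.7]
(47, -82) [295.5 274.4]
(-47, -82) [213.6 273.9]
(-47, 82) [206.4 128.2]
(43, -14) [295.  220.1]
(-43, -14) [214.7 219.7]
```

View pics/x_wrist.png

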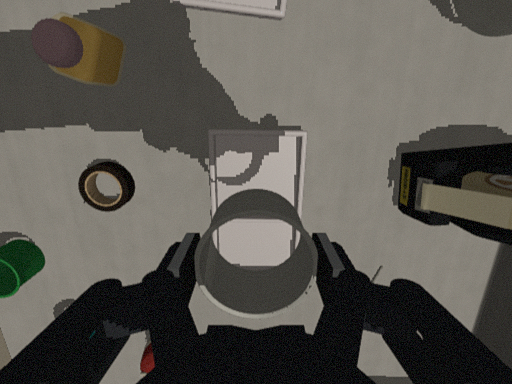

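carry_out(
  moves=[
    {"dx": 1,"dy": 0.15,"dz": -0.4,"wx": 0.02,"wy": 0.002,"wz": 0},
    {"dx": 3,"dy": 0,"dz": 0,"wx": 0,"wy": 0,"wz": 0},
    {"dx": 2.5,"dy": 0,"dz": 0,"wx": 0,"wy": 0,"wz": 0},
    {"dx": 1,"dy": 0,"dz": 0,"wx": 0,"wy": 0,"wz": 0},
    {"dx": 0,"dy": 0,"dz": 0,"wx": 0,"wy": 0,"wz": 0},
    {"dx": 0,"dy": 0,"dz": 0,"wx": 0,"wy": 0,"wz": 0},
  ],
)

```text
time: 30.15
ee_pos: [0.5813, -0.1193, 0.0818]
ee_rot: [0.499, 0.501, 0.499, -0.501]
wrist_force: [1.0, 0.6, -0.7]
opening: 0.0624
```

Run:
```python
from h import *
go([.584,-.1295,.0371],-.02)
c=camera_info("wrist");snap("wrist","y_wrist")
```

```text
t 30.15 pos [ 0.5813 -0.1193  0.0818] F [ 1.   0.6 -0.7] open 0.0624
tooly [ 1.    -0.003 -0.   ] toolx [-0.     0.001 -1.   ]
turn [ 0.017 -0.001  0.   ]
world d cm [ 0.27 -1.02 -4.47] tool d cm [4.47 0.27 1.03]
```

View pics/y_wrist.png

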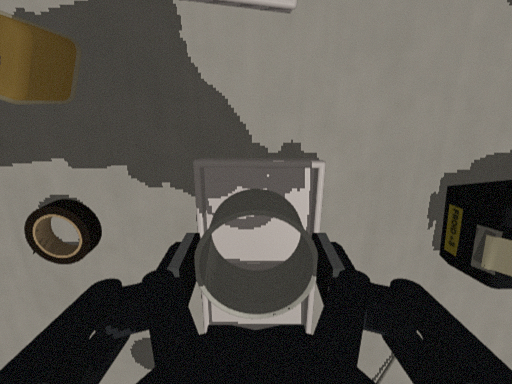

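carry_out(
  moves=[
    {"dx": 0.3,"dy": 0.25,"dz": 1,"wx": 0.017,"wy": 0,"wz": 0},
    {"dx": 1.5,"dy": 0,"dz": 0.1,"wx": 0,"wy": 0,"wz": 0},
    {"dx": 1.2,"dy": 0,"dz": 0,"wx": 0,"wy": 0,"wz": 0},
    {"dx": 0.8,"dy": 0,"dz": 0,"wx": 0,"wy": 0,"wz": 0},
    {"dx": 0,"dy": 0,"dz": 0,"wx": 0,"wy": 0,"wz": 0},
    {"dx": 0,"dy": 0,"dz": 0,"wx": 0,"wy": 0,"wz": 0},
  ],
)

```text
time: 30.8
ee_pos: [0.5857, -0.1326, 0.0428]
ee_rot: [0.495, 0.507, 0.493, -0.505]
wrist_force: [1.1, 0.3, -0.3]
opening: 0.0625
```

Run:
```python
from h import *
go([.584,-.1295,.0371],-.02)
c=camera_info("wrist");snap("wrist","y2_wrist")
```

```text
t 30.8 pos [ 0.5857 -0.1326  0.0428] F [ 1.1  0.3 -0.3] open 0.0625
tooly [ 1.    -0.024  0.004] toolx [ 0.004 -0.001 -1.   ]
turn [-0.004  0.001 -0.004]
world d cm [-0.17  0.31 -0.57] tool d cm [ 0.57 -0.18 -0.31]
```

View pics/y2_wrist.png

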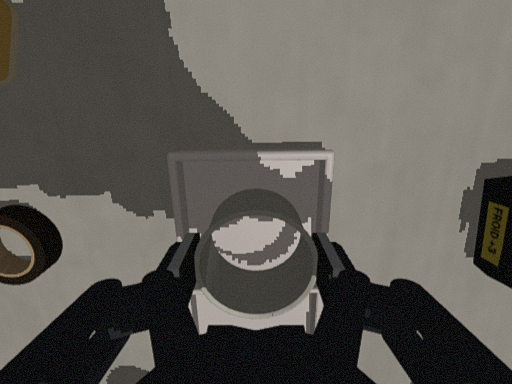

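carry_out(
  moves=[
    {"dx": 0.3,"dy": -0.22,"dz": -0.3,"wx": 0,"wy": 0.001,"wz": -0.004},
    {"dx": 0.25,"dy": 0,"dz": 0,"wx": 0,"wy": 0,"wz": 0},
    {"dx": 0,"dy": 0,"dz": 0,"wx": 0,"wy": 0,"wz": 0},
    {"dx": 0,"dy": 0,"dz": 0,"wx": 0,"wy": 0,"wz": 0},
  ],
)

```text
time: 31.25
ee_pos: [0.5838, -0.1286, 0.0376]
ee_rot: [0.494, 0.506, 0.494, -0.505]
wrist_force: [-0.3, -0.7, -1.9]
opening: 0.0625
```

Run:
```python
from h import *
go([.5835,-.1295,.0371],-.02)
```

```text
t 31.25 pos [ 0.5838 -0.1286  0.0376] F [-0.3 -0.7 -1.9] open 0.0625
tooly [ 1.    -0.023  0.   ] toolx [ 0.     0.001 -1.   ]
turn [-0.003 -0.001 -0.   ]
world d cm [-0.03 -0.09 -0.05] tool d cm [ 0.05 -0.03  0.09]
```

carry_out(
  moves=[
    {"dx": 0.05,"dy": 0,"dz": 0,"wx": 0,"wy": 0,"wz": 0},
    {"dx": 0,"dy": 0,"dz": 0,"wx": 0,"wy": 0,"wz": 0},
    {"dx": 0,"dy": 0,"dz": 0,"wx": 0,"wy": 0,"wz": 0},
    {"dx": 0,"dy": 0,"dz": 0,"wx": 0,"wy": 0,"wz": 0},
    {"dx": -1,"dy": 0,"dz": 0,"wx": 0,"wy": 0,"wz": 0},
    {"dx": -3,"dy": 0,"dz": 0,"wx": 0,"wy": 0,"wz": 0},
    {"dx": -4,"dy": 0,"dz": 0,"wx": 0,"wy": 0,"wz": 0},
    {"dx": -4,"dy": 0,"dz": 0,"wx": 0,"wy": 0,"wz": 0},
    {"dx": -3,"dy": 0,"dz": 0,"wx": 0,"wy": 0,"wz": 0},
    {"dx": 0,"dy": 0,"dz": 0,"wx": 0,"wy": 0,"wz": 0},
  ],
  fingers=7.8,
)

```text
time: 32.25
ee_pos: [0.5839, -0.1278, 0.1957]
ee_rot: [0.494, 0.506, 0.495, -0.505]
wrist_force: [0.7, -0.1, 0.0]
opening: 0.0781
```

Run:
```python
from h import *
go([.437,-.07,.19],0)
c=camera_info("wrist");snap("wrist","aa_wrist")
im=snap("top","aa_top",(240,180,290,225),12)
```

```text
t 32.25 pos [ 0.5839 -0.1278  0.1957] F [ 0.7 -0.1  0. ] open 0.0781
tooly [ 1.    -0.021  0.   ] toolx [ 0.     0.001 -1.   ]
turn [-0.021 -0.001 -0.   ]
world d cm [-14.69   5.78  -0.57] tool d cm [  0.57 -14.8   -5.47]
```

View pics/aa_wrist.png

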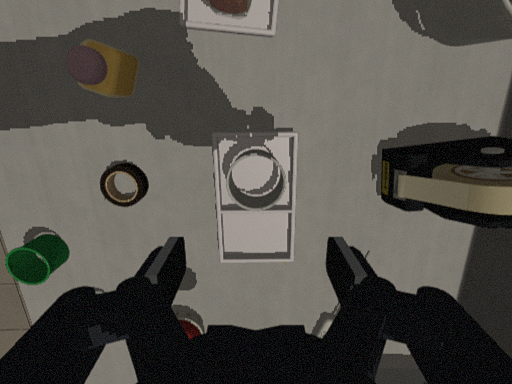

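View pics/aa_top.png

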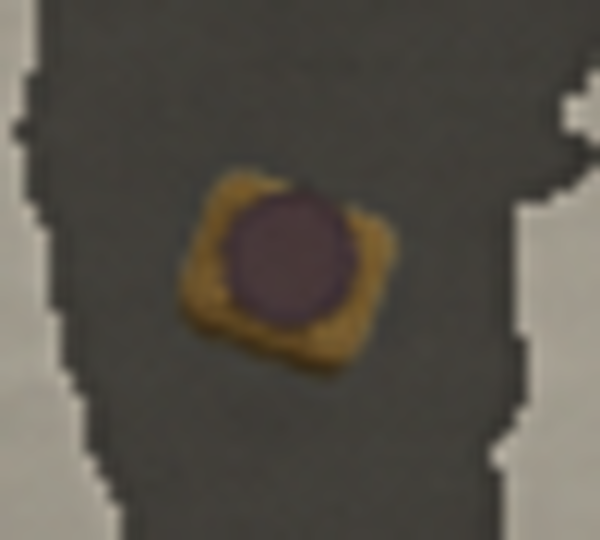

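carry_out(
  moves=[
    {"dx": 0,"dy": -3.5,"dz": -1.1,"wx": 0,"wy": 0,"wz": 0},
    {"dx": 0,"dy": -3.8,"dz": -1.1,"wx": 0,"wy": 0,"wz": 0},
    {"dx": 0,"dy": -3.8,"dz": -1.1,"wx": 0,"wy": 0,"wz": 0},
    {"dx": 0,"dy": -3.8,"dz": -1.1,"wx": 0,"wy": 0,"wz": 0},
    {"dx": 0,"dy": 0,"dz": 0,"wx": 0.1,"wy": 0,"wz": 0},
    {"dx": 0,"dy": 0,"dz": 0,"wx": 0.1,"wy": 0,"wz": 0},
    {"dx": 0,"dy": 0,"dz": 0,"wx": 0.1,"wy": 0,"wz": 0},
    {"dx": 0,"dy": 0,"dz": 0,"wx": 0,"wy": 0,"wz": 0},
    {"dx": 0,"dy": 0,"dz": 0,"wx": 0,"wy": 0,"wz": 0},
  ],
  fingers=6.5,
)

```text
time: 33.25
ee_pos: [0.4159, -0.0792, 0.1811]
ee_rot: [-0.402, -0.569, -0.418, 0.582]
wrist_force: [0.5, 0.4, -0.0]
opening: 0.065
```

Run:
```python
from h import *
go([.4375,-.015,.12],-.33)
c=camera_info("wrist");snap("wrist","bb_wrist")
print(w2p("wrist",[.4375,-.015,.074],c))
y=-.33;R=np.array([[np.cos(y),-np.sin(y)],[np.sin(y),np.cos(y)]])
for l in [(18.5,23),(18.5,-23),(-18.5,-23),(-18.5,23)]:
    print(np.round(w2p("wrist",[*(np.array([.4375,-.015])+R@np.array(l)/1000),.06],c),1))
```

```text
t 33.25 pos [ 0.4159 -0.0792  0.1811] F [ 0.5  0.4 -0. ] open 0.065
tooly [ 0.945 -0.326 -0.029] toolx [-0.028  0.008 -1.   ]
turn [-0.002  0.002  0.029]
world d cm [ 2.16  6.42 -6.11] tool d cm [ 6.1   0.13 -6.78]
[259.05299671 114.87058819]
[281.   86.4]
[279.5 140.3]
[239.  140.2]
[238.   86.5]
```

View pics/bb_wrist.png

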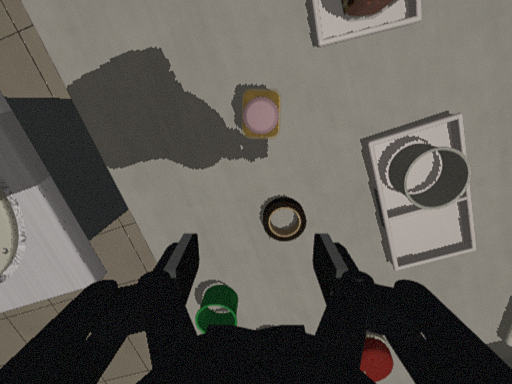

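carry_out(
  moves=[
    {"dx": 0,"dy": 0.15,"dz": -0.5,"wx": -0.002,"wy": 0.002,"wz": 0.029},
    {"dx": 0.3,"dy": 0.1,"dz": -3.1,"wx": 0,"wy": 0,"wz": 0},
    {"dx": 0.5,"dy": 0.1,"dz": -3.1,"wx": 0,"wy": 0,"wz": 0},
    {"dx": 1.5,"dy": 0,"dz": 0,"wx": 0,"wy": 0,"wz": 0},
    {"dx": 0,"dy": 0,"dz": 0,"wx": 0,"wy": 0,"wz": 0},
    {"dx": 0,"dy": 0,"dz": 0,"wx": 0,"wy": 0,"wz": 0},
  ],
)

```text
time: 33.9
ee_pos: [0.4419, -0.0152, 0.1563]
ee_rot: [0.412, 0.574, 0.414, -0.573]
wrist_force: [-0.0, -0.4, -0.0]
opening: 0.0649
```

Run:
```python
from h import *
go([.4385,-.0155,.04],-.33)
c=camera_info("wrist");snap("wrist","cc_wrist")
print(w2p("wrist",[.4385,-.0155,.074],c))
```

```text
t 33.9 pos [ 0.4419 -0.0152  0.1563] F [-0.  -0.4 -0. ] open 0.0649
tooly [ 0.948 -0.317 -0.002] toolx [-0.001  0.004 -1.   ]
turn [ 0.007 -0.003  0.002]
world d cm [ -0.34  -0.03 -11.63] tool d cm [11.63 -0.28  0.18]
[252.28135726 203.08735135]
```

View pics/cc_wrist.png

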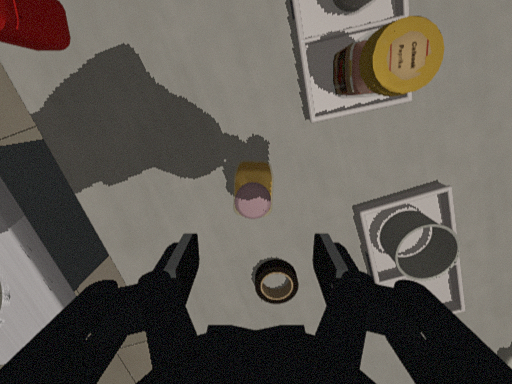

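carry_out(
  moves=[
    {"dx": 1,"dy": -0.28,"dz": 0.1,"wx": 0.007,"wy": -0.003,"wz": 0.002},
    {"dx": 2.5,"dy": 0,"dz": 0,"wx": 0,"wy": 0,"wz": 0},
    {"dx": 3,"dy": 0,"dz": 0,"wx": 0,"wy": 0,"wz": 0},
    {"dx": 0,"dy": 0,"dz": 0,"wx": 0,"wy": 0,"wz": 0},
    {"dx": 0,"dy": 0,"dz": 0,"wx": 0,"wy": 0,"wz": 0},
  ],
)

```text
time: 34.45
ee_pos: [0.4391, -0.019, 0.0903]
ee_rot: [0.411, 0.577, 0.408, -0.576]
wrist_force: [-0.7, -0.1, 0.0]
opening: 0.0648
```

Run:
```python
from h import *
go([.4385,-.015,.04],-.33)
```

```text
t 34.45 pos [ 0.4391 -0.019   0.0903] F [-0.7 -0.1  0. ] open 0.0648
tooly [ 0.944 -0.33   0.003] toolx [ 0.003 -0.003 -1.   ]
turn [-0.006  0.002 -0.003]
world d cm [-0.06  0.4  -5.03] tool d cm [ 5.02 -0.2  -0.36]
```

carry_out(
  moves=[
    {"dx": 0.3,"dy": -0.2,"dz": -0.36,"wx": 0,"wy": 0.002,"wz": -0.003},
    {"dx": 1.5,"dy": 0,"dz": 0,"wx": 0,"wy": 0,"wz": 0},
    {"dx": 2,"dy": 0,"dz": 0,"wx": 0,"wy": 0,"wz": 0},
    {"dx": 1,"dy": 0,"dz": 0,"wx": 0,"wy": 0,"wz": 0},
    {"dx": 0,"dy": 0,"dz": 0,"wx": 0,"wy": 0,"wz": 0},
    {"dx": 0,"dy": 0,"dz": 0,"wx": 0,"wy": 0,"wz": 0},
  ],
)

```text
time: 35.05
ee_pos: [0.4432, -0.0149, 0.0465]
ee_rot: [0.411, 0.58, 0.406, -0.574]
wrist_force: [0.1, 0.7, -1.1]
opening: 0.0653
```

Run:
```python
from h import *
go([.4385,-.015,.04],-.33)
c=camera_info("wrist");snap("wrist","dd_wrist")
```

```text
t 35.05 pos [ 0.4432 -0.0149  0.0465] F [ 0.1  0.7 -1.1] open 0.0653
tooly [ 0.943 -0.332  0.01 ] toolx [ 0.01  -0.002 -1.   ]
turn [-0.008 -0.002 -0.01 ]
world d cm [-0.47 -0.01 -0.65] tool d cm [ 0.64 -0.45  0.17]
```

View pics/dd_wrist.png

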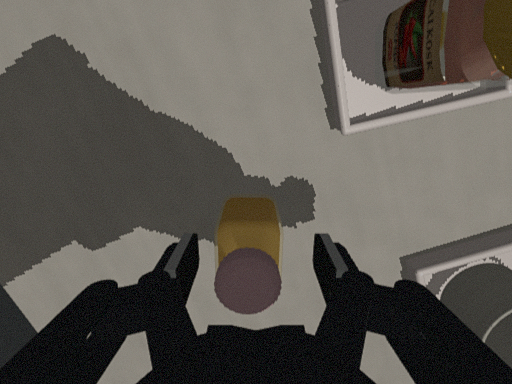

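carry_out(
  moves=[
    {"dx": 0.3,"dy": -0.45,"dz": 0.1,"wx": -0.004,"wy": -0.002,"wz": -0.01},
    {"dx": 0.3,"dy": 0,"dz": 0,"wx": 0,"wy": 0,"wz": 0},
    {"dx": 0,"dy": 0,"dz": 0,"wx": 0,"wy": 0,"wz": 0},
    {"dx": 0,"dy": 0,"dz": 0,"wx": 0,"wy": 0,"wz": 0},
  ],
)

```text
time: 35.5
ee_pos: [0.4396, -0.0147, 0.0418]
ee_rot: [0.411, 0.577, 0.409, -0.576]
wrist_force: [0.0, -0.0, 0.2]
opening: 0.0651
```

Run:
```python
from h import *
go([.4385,-.015,.04],-.33)
```

```text
t 35.5 pos [ 0.4396 -0.0147  0.0418] F [ 0.  -0.   0.2] open 0.0651
tooly [ 0.945 -0.328  0.003] toolx [ 0.003 -0.001 -1.   ]
turn [-0.005 -0.    -0.003]
world d cm [-0.11 -0.03 -0.18] tool d cm [ 0.18 -0.1   0.07]
```

carry_out(
  moves=[
    {"dx": 0,"dy": -0.1,"dz": 0,"wx": 0,"wy": 0,"wz": -0.003},
    {"dx": 0,"dy": 0,"dz": 0,"wx": 0,"wy": 0,"wz": 0},
    {"dx": 0,"dy": 0,"dz": 0,"wx": 0,"wy": 0,"wz": 0},
    {"dx": 0,"dy": 0,"dz": 0,"wx": 0,"wy": 0,"wz": 0},
    {"dx": 0,"dy": 0,"dz": 0,"wx": 0,"wy": 0,"wz": 0},
    {"dx": 0,"dy": 0,"dz": 0,"wx": 0,"wy": 0,"wz": 0},
    {"dx": 0,"dy": 0,"dz": 0,"wx": 0,"wy": 0,"wz": 0},
    {"dx": 0,"dy": 0,"dz": 0,"wx": 0,"wy": 0,"wz": 0},
  ],
  fingers=2.8,
  squeeze=30,
)

```text
time: 36.3
ee_pos: [0.4388, -0.0143, 0.042]
ee_rot: [-0.41, -0.576, -0.41, 0.576]
wrist_force: [-0.4, -0.1, 0.3]
opening: 0.0365
```

Run:
```python
from h import *
c0=np.array([.5835,-.163]);y=-.02
t=c0+[np.sin(-y)*-.046,-.046*np.cos(y)];print(t)
go([*t,.16],-.02)
```

```text
[ 0.58258006 -0.2089908 ]
t 36.3 pos [ 0.4388 -0.0143  0.042 ] F [-0.4 -0.1  0.3] open 0.0365
tooly [ 0.945 -0.328 -0.   ] toolx [-0.  0. -1.]
turn [-0.315 -0.     0.   ]
world d cm [ 14.38 -19.47  11.8 ] tool d cm [-11.81  19.97  13.67]
```

carry_out(
  moves=[
    {"dx": -2,"dy": 0,"dz": 0,"wx": 0,"wy": 0,"wz": 0},
    {"dx": -4,"dy": 0,"dz": 0,"wx": 0,"wy": 0,"wz": 0},
    {"dx": -4,"dy": 0,"dz": 0,"wx": -0.1,"wy": 0,"wz": 0},
    {"dx": -2,"dy": 0,"dz": 0,"wx": -0.1,"wy": 0,"wz": 0},
    {"dx": 0,"dy": 0,"dz": 0,"wx": -0.1,"wy": 0,"wz": 0},
    {"dx": 0,"dy": 2,"dz": 2.5,"wx": 0,"wy": 0,"wz": 0},
    {"dx": 0,"dy": 2.9,"dz": 3.7,"wx": 0,"wy": 0,"wz": 0},
    {"dx": 0,"dy": 2.9,"dz": 3.7,"wx": 0,"wy": 0,"wz": 0},
    {"dx": 0,"dy": 2.9,"dz": 3.7,"wx": 0,"wy": 0,"wz": 0},
    {"dx": 0,"dy": 2.9,"dz": 3.7,"wx": 0,"wy": 0,"wz": 0},
    {"dx": 0,"dy": 0,"dz": 0,"wx": 0,"wy": 0,"wz": 0},
    {"dx": 0,"dy": 0,"dz": 0,"wx": 0,"wy": 0,"wz": 0},
  ],
)

```text
time: 37.5
ee_pos: [0.5728, -0.1969, 0.1632]
ee_rot: [-0.495, -0.502, -0.496, 0.507]
wrist_force: [0.5, 0.5, -1.0]
opening: 0.0364
```

Run:
```python
from h import *
go([.5826,-.209,.14],-.02)
c=camera_info("wrist");snap("wrist","ee_wrist")
c0=np.array([.5835,-.163]);y=-.02;R=np.array([[np.cos(y),-np.sin(y)],[np.sin(y),np.cos(y)]])
for l in [(47,82),(47,-82),(-47,-82),(-47,82),(43,-14),(-43,-14)]:
    print(l,np.round(w2p("wrist",[*(c0+R@np.array(l)/1000),.018],c),1))
```

```text
t 37.5 pos [ 0.5728 -0.1969  0.1632] F [ 0.5  0.5 -1. ] open 0.0364
tooly [ 1.    -0.018 -0.006] toolx [-0.006 -0.003 -1.   ]
turn [0.002 0.003 0.006]
world d cm [ 0.98 -1.21 -2.32] tool d cm [2.31 1.02 1.19]
(47, 82) [319.6  58.3]
(47, -82) [308.2 222.1]
(-47, -82) [222.9 221.6]
(-47, 82) [216.9  58. ]
(43, -14) [308.5 161.4]
(-43, -14) [224.5 161. ]
```

View pics/ee_wrist.png

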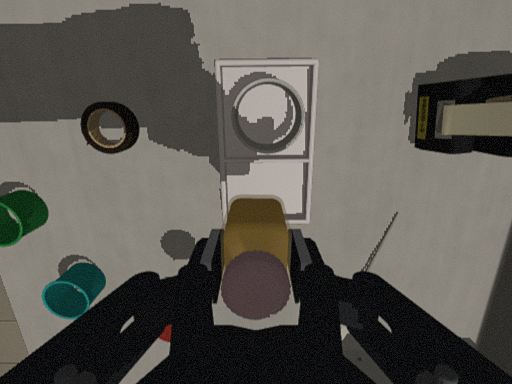

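carry_out(
  moves=[
    {"dx": 0.5,"dy": 0.95,"dz": 1.3,"wx": 0.002,"wy": 0.003,"wz": 0.006},
    {"dx": 2.5,"dy": 0,"dz": 0.2,"wx": 0,"wy": 0,"wz": 0},
    {"dx": 3,"dy": 0,"dz": 0.2,"wx": 0,"wy": 0,"wz": 0},
    {"dx": 1,"dy": 0,"dz": 0,"wx": 0,"wy": 0,"wz": 0},
    {"dx": 0,"dy": 0,"dz": 0,"wx": 0,"wy": 0,"wz": 0},
    {"dx": 0,"dy": 0,"dz": 0,"wx": 0,"wy": 0,"wz": 0},
  ],
)

```text
time: 38.15
ee_pos: [0.5829, -0.2151, 0.0921]
ee_rot: [-0.498, -0.504, -0.495, 0.504]
wrist_force: [-0.6, 0.5, -0.7]
opening: 0.0366
```

Run:
```python
from h import *
go([.582,-.2095,.046],-.02)
c=camera_info("wrist");snap("wrist","ff_wrist")
```

```text
t 38.15 pos [ 0.5829 -0.2151  0.0921] F [-0.6  0.5 -0.7] open 0.0366
tooly [ 1.    -0.015  0.003] toolx [ 0.002 -0.003 -1.   ]
turn [ 0.005  0.003 -0.003]
world d cm [-0.09  0.56 -4.61] tool d cm [ 4.61 -0.11 -0.57]
```

View pics/ff_wrist.png

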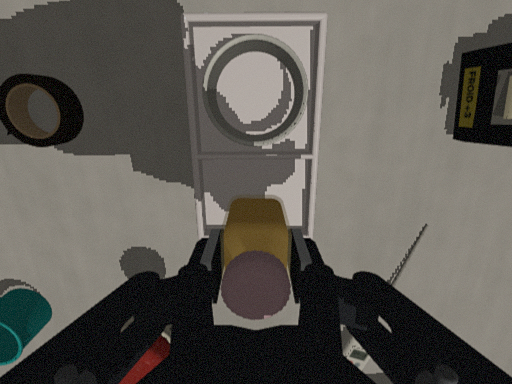

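carry_out(
  moves=[
    {"dx": 0.3,"dy": -0.1,"dz": -0.55,"wx": 0.005,"wy": 0.003,"wz": -0.003},
    {"dx": 1.5,"dy": 0,"dz": 0,"wx": 0,"wy": 0,"wz": 0},
    {"dx": 1.5,"dy": 0,"dz": 0,"wx": 0,"wy": 0,"wz": 0},
    {"dx": 0.7,"dy": 0,"dz": 0,"wx": 0,"wy": 0,"wz": 0},
    {"dx": 0,"dy": 0,"dz": 0,"wx": 0,"wy": 0,"wz": 0},
    {"dx": 0,"dy": 0,"dz": 0,"wx": 0,"wy": 0,"wz": 0},
  ],
)

```text
time: 38.8
ee_pos: [0.5839, -0.2088, 0.0515]
ee_rot: [0.496, 0.505, 0.494, -0.504]
wrist_force: [-0.5, 0.6, -1.0]
opening: 0.0366
```

Run:
```python
from h import *
go([.582,-.2095,.046],-.02)
c=camera_info("wrist");snap("wrist","gg_wrist")
```

```text
t 38.8 pos [ 0.5839 -0.2088  0.0515] F [-0.5  0.6 -1. ] open 0.0366
tooly [ 1.    -0.02   0.003] toolx [ 0.003 -0.002 -1.   ]
turn [ 0.     0.001 -0.003]
world d cm [-0.19 -0.07 -0.55] tool d cm [ 0.55 -0.19  0.07]
```

View pics/gg_wrist.png

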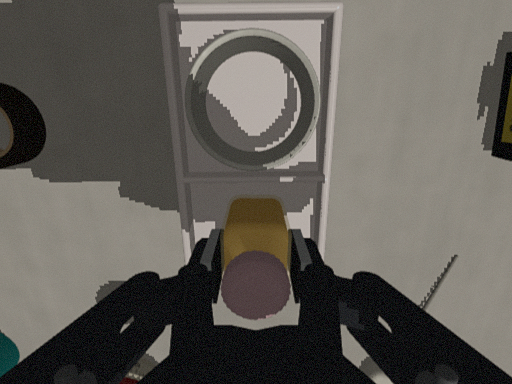

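Syrup centred at column 256 in the narrow bay (its walls at 188–322), body edge clear of the divider at row 180. Last lowering.

carry_out(
  moves=[
    {"dx": 0.3,"dy": -0.15,"dz": 0.05,"wx": 0,"wy": 0.001,"wz": -0.003},
    {"dx": 0.25,"dy": 0,"dz": 0,"wx": 0,"wy": 0,"wz": 0},
    {"dx": 0,"dy": 0,"dz": 0,"wx": 0,"wy": 0,"wz": 0},
    {"dx": 0,"dy": 0,"dz": 0,"wx": 0,"wy": 0,"wz": 0},
  ],
)

```text
time: 39.25
ee_pos: [0.5829, -0.2098, 0.0465]
ee_rot: [0.496, 0.505, 0.494, -0.505]
wrist_force: [-0.4, 0.4, -0.5]
opening: 0.0366
```

Run:
```python
from h import *
go([.582,-.2095,.046],-.02)
```

```text
t 39.25 pos [ 0.5829 -0.2098  0.0465] F [-0.4  0.4 -0.5] open 0.0366
tooly [ 1.    -0.02   0.002] toolx [ 0.002 -0.001 -1.   ]
turn [-0.     0.001 -0.002]
world d cm [-0.09  0.03 -0.05] tool d cm [ 0.05 -0.09 -0.03]
```

carry_out(
  moves=[
    {"dx": 0.05,"dy": 0,"dz": 0,"wx": 0,"wy": 0,"wz": -0.002},
    {"dx": 0,"dy": 0,"dz": 0,"wx": 0,"wy": 0,"wz": 0},
    {"dx": 0,"dy": 0,"dz": 0,"wx": 0,"wy": 0,"wz": 0},
    {"dx": 0,"dy": 0,"dz": 0,"wx": 0,"wy": 0,"wz": 0},
    {"dx": -1,"dy": 0,"dz": 0,"wx": 0,"wy": 0,"wz": 0},
    {"dx": -3,"dy": 0,"dz": 0,"wx": 0,"wy": 0,"wz": 0},
    {"dx": -4,"dy": 0,"dz": 0,"wx": 0,"wy": 0,"wz": 0},
    {"dx": -4,"dy": 0,"dz": 0,"wx": 0,"wy": 0,"wz": 0},
    {"dx": -4,"dy": 0,"dz": 0,"wx": 0,"wy": 0,"wz": 0},
    {"dx": 0,"dy": 0,"dz": 2,"wx": 0,"wy": 0,"wz": 0},
    {"dx": 0,"dy": 0,"dz": 0,"wx": 0,"wy": 0,"wz": 0},
  ],
  fingers=6,
)

```text
time: 40.35
ee_pos: [0.5832, -0.2289, 0.2171]
ee_rot: [-0.496, -0.504, -0.495, 0.504]
wrist_force: [0.6, -1.2, -0.0]
opening: 0.06
```

carry_out(
  moves=[
    {"dx": 0,"dy": -3,"dz": 2,"wx": 0,"wy": 0,"wz": 0},
    {"dx": 0,"dy": -4,"dz": 2,"wx": 0,"wy": 0,"wz": 0},
    {"dx": 0,"dy": -4,"dz": 2,"wx": 0,"wy": 0,"wz": 0},
    {"dx": 0,"dy": -4,"dz": 2,"wx": 0,"wy": 0,"wz": 0},
    {"dx": 0,"dy": 0,"dz": 3,"wx": 0,"wy": 0,"wz": 0},
    {"dx": 0,"dy": 0,"dz": 0,"wx": 0,"wy": 0,"wz": 0},
  ],
)

```text
time: 40.95
ee_pos: [0.4259, -0.3339, 0.2169]
ee_rot: [0.497, 0.504, 0.497, -0.502]
wrist_force: [-0.9, -0.7, 0.5]
opening: 0.0601
```

Run:
```python
from h import *
go(None)
snap("wrist","hh_wrist");snap("side","hh_side",(190,110,390,260),4);snap("top","hh_top",(90,120,410,275),2.5)
```

```text
t 40.95 pos [ 0.4259 -0.3339  0.2169] F [-0.9 -0.7  0.5] open 0.0601
tooly [ 1.    -0.012  0.001] toolx [ 0.001  0.001 -1.   ]
```

View pics/hh_wrist.png

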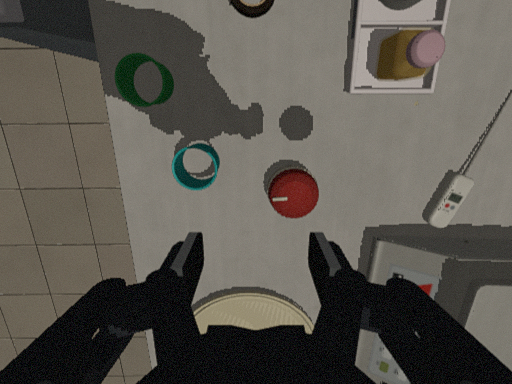

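View pics/hh_side.png

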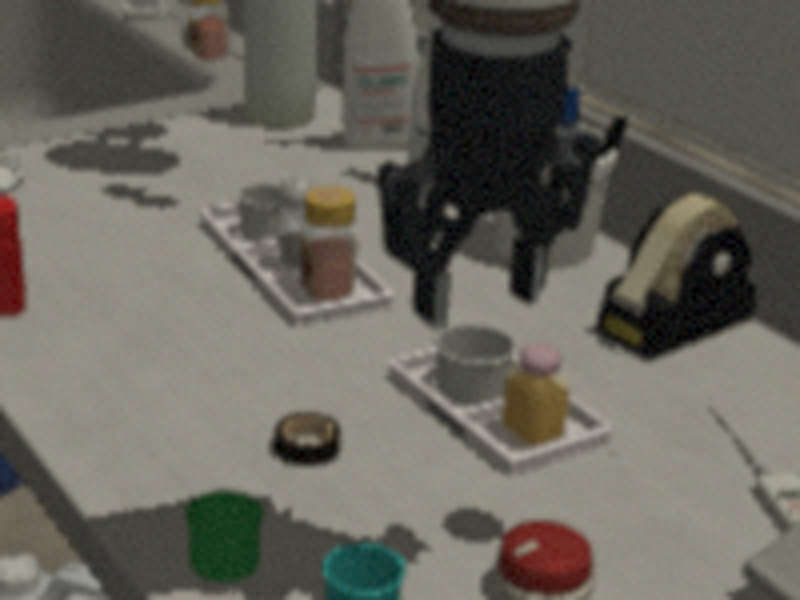

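View pics/hh_top.png

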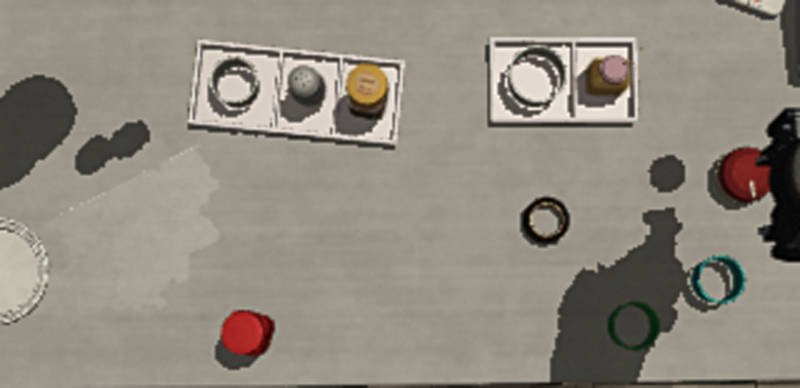

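carry_out(
  moves=[
    {"dx": 0,"dy": 0,"dz": 0,"wx": 0,"wy": 0,"wz": 0},
    {"dx": 0,"dy": 0,"dz": 0,"wx": 0,"wy": 0,"wz": 0},
    {"dx": 0,"dy": 0,"dz": 0,"wx": 0,"wy": 0,"wz": 0},
  ],
)

```text
time: 41.4
ee_pos: [0.4311, -0.3241, 0.2174]
ee_rot: [0.5, 0.502, 0.501, -0.497]
wrist_force: [0.3, 0.1, -0.2]
opening: 0.0599
```

Run:
```python
from h import *
go(None);print(sign_off())
```

```text
t 41.4 pos [ 0.4311 -0.3241  0.2174] F [ 0.3  0.1 -0.2] open 0.0599
tooly [1.    0.002 0.003] toolx [ 0.003  0.005 -1.   ]
the job is handed in; nothing more can be done
None
```

Both kits are made up and the job was handed in at 41.4 s of the 120 s; the hand-in gives no verdict.

- **Egg kit:** the small ring is in the wide bay, the salt in the middle bay and the pepper in the end bay. I placed them in that order.
- **Pancake kit:** the large ring is in the wide bay and the syrup in the narrow one, turned square to the caddy.

**Last checks:** the final top and side pictures showed all five things upright and clear of the bay walls. The tape and timer were at their first image positions, and the red, green and turquoise look-alikes were untouched. The gripper was 0.2 m above the table with only noise-level force on the wrist.

**What disagreed:**
- The top and wrist cameras differed by about 2–3 mm. I went by the wrist view for the final alignments.
- The grip closed to 36 mm on the salt where the listed body is 44 mm, and about 2–3 mm under the listed size on each ring. All three still lifted straight and stood well.
- Another yellow-capped jar stands by the sink. I took it to be scenery and used the one on the work surface.

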